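Open the drive panel of a potter's wheel

TASK

Free the access panel on the sloping housing of the table-top potter's wheel: with the screwdriver from the wooden block, turn both slotted cam fasteners a full quarter turn anticlockwise so that their tongues no longer lie over the panel, and stand the screwdriver back in its block. Then lift the panel off by its grip and set it down gently, flat and grip up, in the middle of the plywood board. Turn the fasteners only with the screwdriver, not with the fingers, and leave the bowl and the jar where they are.

Things in the scene. Friction and masses are not known exactly. Their poses are not given: they have to be found in the camera images.
- driver_grip (a point): Handle centre of a short flat-blade screwdriver standing upright, blade down, in the wooden block. Black square handle 24 x 24 mm, its top 31 mm above this point. The blade's tip is on the axis, 112 mm below. Axes: z from blade to handle, y along the blade's width, x along its thickness; the handle's flats face x and y. Hold it firmly (about 40 N) across two flats
- stand_hole0 (a point): Centre of the mouth of the square, 25 mm wide, through hole in the top of the fixed wooden block (80 x 80 mm, 90 mm high) that holds the screwdriver; z up. With the driver home, the driver's handle centre is 37 mm above this point
- cam_left_slot (a point): Centre of the slot's mouth in the head of the steel fastener at the panel's left (+y). Head 34 mm across, 18 mm above the sloping face; slot right across it, 7.5 mm wide (11.5 mm at the bevelled mouth), 8.5 mm deep. Axes turn with it: z is the turning axis, out of the face, 25 degrees from vertical, leaning towards the robot; y along the slot
- cam_right_slot (a point): The same point and axes on the fastener at the panel's right (-y), 160 mm from the left one. On each, a tongue 14 mm wide, 36 mm long from the axis, lies 5.5 to 9.5 mm above the face, parallel to the slot, pointing to the panel when locked
- cam_left (a joint): Left fastener's angle (rad): 0 locked (tongue over the panel, slot along the panel's y), pi/2 fully open at a hard stop; grows anticlockwise seen from above. Starts between 0 and 0.2. About 0.06 N m of friction; stays where left. The blade has about 0.2 rad of play either way in the slot, so it lags the driver by that much
- cam_right (a joint): The same for the right fastener: also 0 locked, pi/2 open, anticlockwise
- panel_grip (a point): Point to hold on the panel's grip, a dark steel bridge over the panel's centre: 12 mm thick along x, 56 mm long along y, its top 46 mm above the panel's underside. This point is 34 mm above the underside. Axes are the panel's: x up the slope, y to its left, z out of its outer side
- board_mid (a point): Centre of the top face of the fixed plywood board, 220 x 220 mm, 15 mm thick, lying on the table; axes along its sides, z up. With the panel lying on it, the panel's grip point is 34 mm above the board's top
- panel: Flat aluminium panel, 100 mm (x) x 120 mm (y) x 4 mm, about 220 g, lying loose on the sloping face, lower edge on a 6 mm high ledge; origin at the centre of its underside, axes as for its grip
- housing: Fixed sloping sheet-metal housing of the wheel, 240 mm (x) x 280 mm (y), 50 mm high in front and 162 mm at the back, its front to the robot; origin at the centre of its underside, x away from the robot. Its top face slopes 25 degrees, centred 106 mm up. Behind it the round splash pan reaches to 430 mm beyond its origin, 130 mm high
- driver: The screwdriver (150 g): origin on its axis at the underside of the 36 mm square, 6 mm thick shoulder that rests on the block, 37 mm below the handle centre; axes as there. The shank is 8 mm thick; the blade is the last 14 mm, 20 mm wide, 3 mm thick
- board: The plywood board: origin at the centre of its underside
- bowl: Clay bowl, 110 mm across, 60 mm high, loose; origin at the centre of its underside
- jar: Glaze jar, 70 mm across, 100 mm high, loose; origin at the centre of its underside
There are look-alikes about, which are no part of the job. What is shaped like the panel but yellow is not meant.

How it is judged (in metres and radians):
On the way:
1. both fasteners turned open while the panel still lies in its place on the housing (value of joint each of cam_left, cam_right above 1.2 rad and distance of panel_grip from where it was at the start of the episode below 0.03 m), for 0.1 s.
At the end, for the whole second after the job is handed in: Both fasteners open (over 1.2 rad). Screwdriver upright (0.15 rad) in its block, shoulder within 8 mm of the block's top, axis within 12 mm of the hole's. Panel flat (0.08 rad), grip up, on the board, centre within 60 mm of the board's. Both at rest (value of joint each of cam_left, cam_right above 1.2 rad and horizontal distance between driver_grip and stand_hole0 below 0.012 m and z of driver_grip in the frame of stand_hole0 below 0.045 m and angle between driver's own z axis and vertical below 0.15 rad and horizontal distance between panel_grip and board_mid below 0.06 m and z of panel in the frame of board_mid below 0.006 m and angle between panel's own z axis and vertical below 0.08 rad and linear speed of each of panel, driver below 0.02 m/s); the robot touches nothing.
It fails at once if a fastener pushed with the fingers or the arm instead of the screwdriver (contact force between any of the fingers, the arm and cam_left above 2 N or contact force between any of the fingers, the arm and cam_right above 2 N).
It fails at once if the panel dropped: falling faster than 0.6 m/s out of the fingers (about 20 mm of fall), or banged down with over 60 N (contact force between panel and board above 60 N or (contact force between the fingers and panel below 0.1 N and linear speed of panel above 0.6 m/s)).
It fails at once if the bowl or the jar moved more than 30 mm (distance of any of bowl, jar from where it was at the start of the episode above 0.03 m).
It also fails if it takes over 72 s, if anything falls off the work surface, if the arm or the gripper's body presses on something with over 40 N, if the wrist force passes 120 N, or if a joint passes its speed limit or range.

ROBOT

A 6-joint arm with a two-finger parallel gripper is mounted at the origin on the work surface. World frame = base frame: x ahead of the robot, y to its left, z up, the work surface at z = 0. Lengths are in m, angles in degrees, forces in N, time in s.
With the tool pointing down it reaches from about 0.35 to 0.925 m from the base axis. Payload 6.4 kg.
Tool frame: the origin (TCP) lies at the very end of the fingers, on their centre line; the grasp point (between the pads) lies env.tcp_to_grasp behind it (env.tcp_to_grasp is the distance from the TCP to the grasp point, in m); x points along the fingers, z is the direction in which the jaws open and shut, and the axes are right-handed (so a half turn about x gives the same grasp; the last joint's range is limited). The gripper opens to 94 mm and grips with 3 to 60 N. Pads are 16 mm wide; open, the fingers measure 119 mm over their backs; the gripper's body (75 mm by 177 mm) begins 78 mm behind the grasp point.
Start: joints at [62.962, 14.043, 89.255, -0, 76.702, -9.975], TCP at [0.191, 0.621, 0.205] pointing down, gripper open.
Joint ranges: [-179.41, 179.41], [-58.25, 129.5], [7.25, 145.43], [-54.29, 234.29], [11.92, 165.04], [-157.13, 157.13]. Speed limits (degrees/s): [147.25, 147.25, 180, 180, 180, 180].

INTERFACE

Orientations are given as a 3x3 rotation matrix whose columns are the frame's x, y, z axes.
In Python, from rig import env gives the robot as it stands.
- The arm moves only by the tool play_rows, never from a script. Its argument "moves" is a list of rows, each a list of 6 numbers: the shift along the tool's x, y, z in m, then the turn, a rotation vector about the tool's x, y, z in rad. A call has 1 to 12 rows; each row is the pose to reach, as a shift and turn from the pose commanded when the call began, along the tool's axes at that moment; what a row does not reach only later rows make up. A row lasts 1/8 s, in which the tool goes at most 62.5 mm and 10.7 degrees, less where a joint would pass 70% of its speed; a pose out of reach is approached as far as the arm can. A call with a gripper value outside its range is refused whole. "gripper" is the opening, from -1 (shut) to 1 (fully open), set as the call begins (left out, the last holds). The fingers move at their own pace and stop on an object; "grip_force" is the grip in N (left out, the last holds). Time passes only in rows, so rows that repeat a pose let the fingers close. It gives the time, the measured TCP pose, the force and the opening at its end, in the units of the state.
- env.observe(): the state, without advancing time (a new reading comes with each control period).
- env.snapshot(name): name is "scene" or "top" or "wrist"; returns the picture (420x560x3 uint8, blue, green, red); there is no depth.
- env.camera_params(name): a dict with "K" (3x3 intrinsics, pixels), "xyz" and "attitude" of the camera in the world. Camera axes: x right, y down, z forward; pixel columns grow to the right and rows downward; lengths in m; the calibration is good to about 2 mm. A picture is of the moment at which its call begins: read the wrist's pose just before it. camera_params takes no time and is no camera call; for the wrist camera it gives the pose at the moment of the call.
- env.finish_job(): hands the job in, once; it reports no verdict.
The state is a dict: "time_s": time; "qpos": joint angles; "dq": joint speeds; "tau": joint torques, N m; "position": TCP position; "ee_rot": TCP orientation; "ft_force": force on the tool from outside, world axes, zero at the start; "ft_torque": the same for the moment, N m; "opening": opening from 0.0 (shut) to 1.0 (fully open).
Only numpy, scipy, OpenCV 4.12 (cv2) and the standard library are available. Lean on these libraries where they do the work, as an engineer would, in place of code of your own. Each camera call takes 0.05 s, during which the arm holds its last target.

## Working session

There is one attempt and no reset: what is moved stays moved. The work goes in short steps, Python scripts to look and compute and a tool call to move; the robot and the scene stay as the last step left them, time stands still between calls to the robot, and variables do not carry over. Pictures are saved under pics/ and viewed, and the job is handed in when it is done.

Besides the shell and the picture viewer there is one more tool, called as name([rows], argument=value, ...), one row to a line, values as JSON. play_rows: Moves the arm, as the interface text tells. Its arguments: {"type":"object","properties":{"moves":{"type":"array"},"gripper":{"type":"number"},"grip_force":{"type":"number"}},"required":["moves"]}

```bash
ls; mkdir -p pics
python3 - <<'E'
from rig import env
import cv2
s=env.observe();print(s);print(env.tcp_to_grasp)
for n in("scene","top","wrist"):
    p=env.camera_params(n);print(n,p)
    cv2.imwrite(f"pics/{n}0.png",env.snapshot(n))
E
```

```text
pics
{'time_s': 0.0, 'qpos': array([ 6.29632920e+01,  1.40834927e+01,  8.93228157e+01, -4.15428566e-04,
        7.67015874e+01, -9.97437994e+00]), 'dq': array([-0.01771379,  0.05443146, -0.08274488, -0.16088678,  0.12483687,
        0.04030621]), 'tau': array([-2.04734009e-03, -4.15859807e+01, -3.14580989e+01,  6.82540191e-02,
        3.36700736e-02, -1.68257689e-04]), 'position': array([0.19043391, 0.62086342, 0.20437201]), 'ee_rot': array([[-8.49715658e-04, -9.55986495e-01,  2.93409440e-01],
       [-1.68054593e-03,  2.93410496e-01,  9.55985071e-01],
       [-9.99998227e-01,  3.19227444e-04, -1.85589471e-03]]), 'ft_force': array([-0.12115363,  0.01505276,  0.80463421]), 'ft_torque': array([ 0.01920862, -0.00505689,  0.03239909]), 'opening': 1.001442410372609}
0.0188
scene {'K': array([[502.7708929 ,   0.        , 294.34396837],
       [  0.        , 502.7708929 , 216.37071413],
       [  0.        ,   0.        ,   1.        ]]), 'xyz': array([ 0.90901328, -0.53711138,  1.15530452]), 'attitude': array([[ 0.80653592,  0.49138108, -0.32870114],
       [ 0.59113648, -0.67745118,  0.43774144],
       [-0.00758111, -0.54736143, -0.83686199]])}
top {'K': array([[394.70044122,   0.        , 282.64881259],
       [  0.        , 394.70044122, 204.8042631 ],
       [  0.        ,   0.        ,   1.        ]]), 'xyz': array([ 0.37809833, -0.01091336,  1.04318799]), 'attitude': array([[-0.0287171 , -0.99103867,  0.13045187],
       [-0.99945741,  0.03057386,  0.01225249],
       [-0.0161311 , -0.13002923, -0.99137893]])}
wrist {'K': array([[289.05684923,   0.        , 283.18656806],
       [  0.        , 289.05684923, 211.88082005],
       [  0.        ,   0.        ,   1.        ]]), 'xyz': array([0.11940388, 0.64445196, 0.3848495 ]), 'attitude': array([[ 0.29421335,  0.92218732,  0.25101603],
       [ 0.95573759, -0.28332261, -0.07933451],
       [-0.00204276,  0.26324673, -0.96472638]])}
```

View pics/scene0.png

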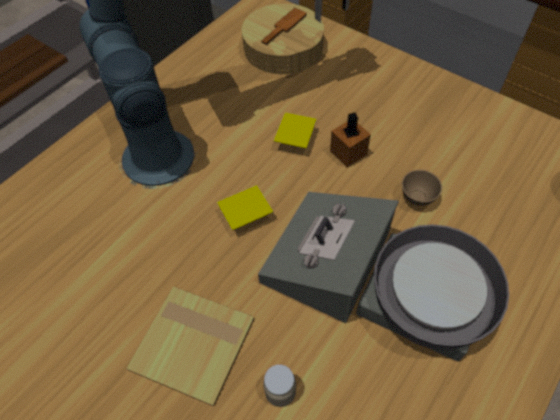

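View pics/top0.png

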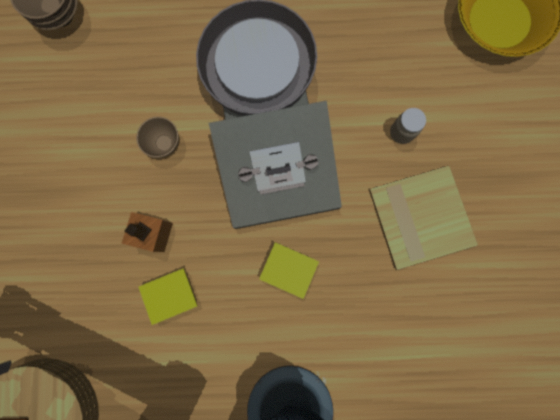

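View pics/wrist0.png

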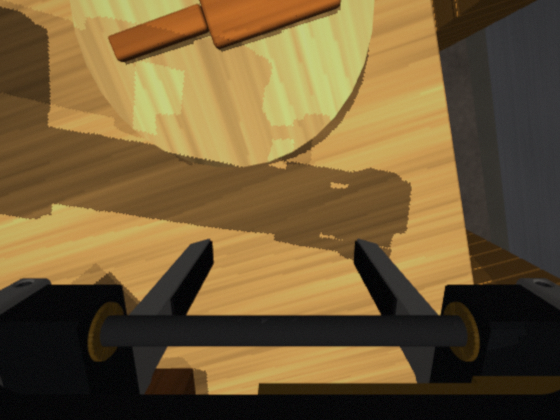

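Top view: wooden block with black driver at (146,232), housing with aluminium panel at (278,168), cams at (246,174) and (311,161), plywood board at (423,217). The two yellow plates at (289,270) and (168,296) are decoys. I'll enlarge these next.

```bash
cat > h.py <<'E'
import numpy as np,cv2
from rig import env
from scipy.spatial.transform import Rotation as R
def crop(img,x0,y0,x1,y1,name,w=800):
    c=img[y0:y1,x0:x1];f=min(w/c.shape[1],600/c.shape[0])
    cv2.imwrite(f"pics/{name}.png",cv2.resize(c,None,fx=f,fy=f,interpolation=cv2.INTER_CUBIC));print(name,"scale",f)
def ray(p,uv):
    d=np.linalg.inv(p["K"])@np.array([uv[0],uv[1],1.]);return p["xyz"],p["attitude"]@d
def tri(obs):
    A=np.zeros((3,3));b=np.zeros(3);rs=[]
    for p,uv in obs:
        o,d=ray(p,uv);d=d/np.linalg.norm(d);M=np.eye(3)-np.outer(d,d);A+=M;b+=M@o;rs.append((o,d))
    X=np.linalg.solve(A,b)
    return X,[np.linalg.norm(np.cross(X-o,d)) for o,d in rs]
def atz(p,uv,z):
    o,d=ray(p,uv);return o+d*(z-o[2])/d[2]
def proj(p,X):
    c=p["attitude"].T@(np.asarray(X)-p["xyz"]);q=p["K"]@c;return q[:2]/q[2]
E
python3 - <<'E'
from h import *
t=cv2.imread("pics/top0.png");s=cv2.imread("pics/scene0.png")
crop(t,205,95,345,235,"t_house");crop(t,110,195,190,255,"t_block");crop(s,250,180,410,320,"s_house");crop(s,320,105,380,170,"s_block")
crop(t,360,155,490,280,"t_board");crop(s,120,280,260,410,"s_board")
E
```

```text
t_house scale 4.285714285714286
t_block scale 10.0
s_house scale 4.285714285714286
s_block scale 9.23076923076923
t_board scale 4.8
s_board scale 4.615384615384615
```

View pics/t_house.png

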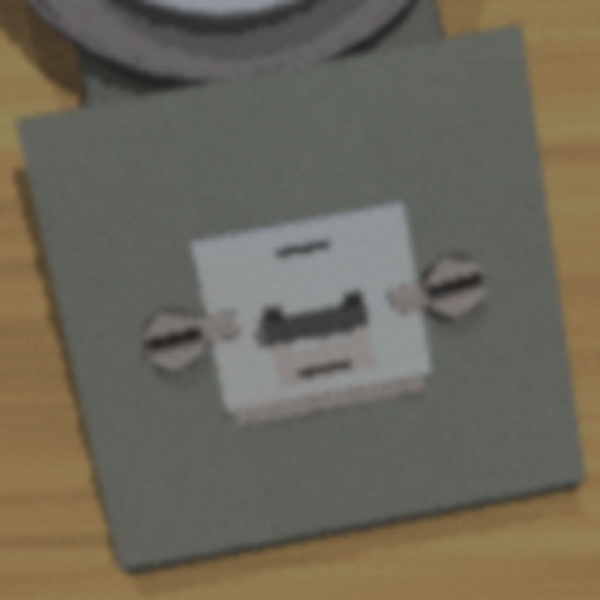

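View pics/t_block.png

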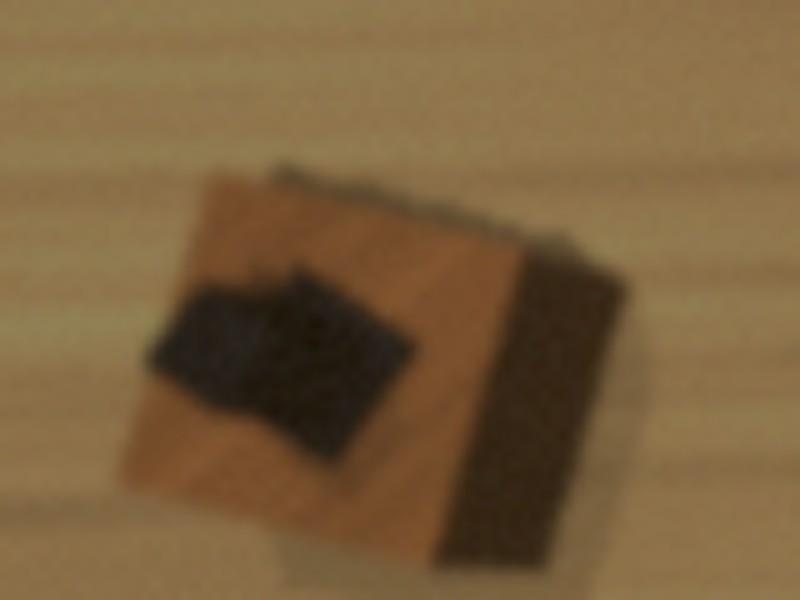

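View pics/s_house.png

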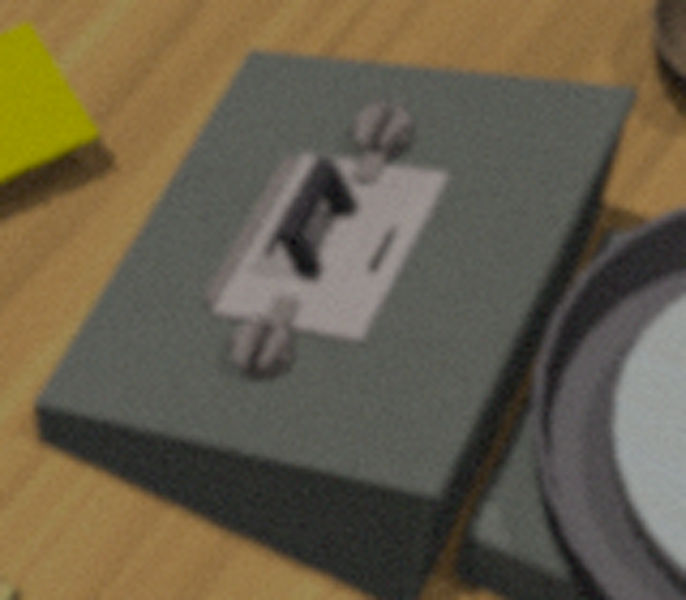

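View pics/s_block.png

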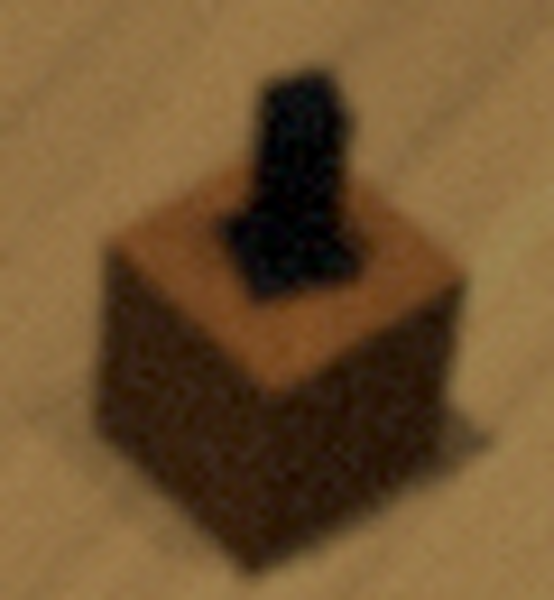

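View pics/t_board.png

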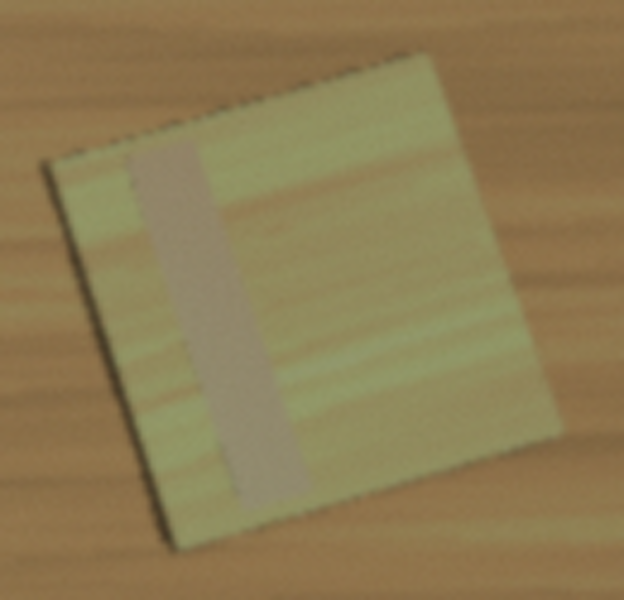

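View pics/s_board.png

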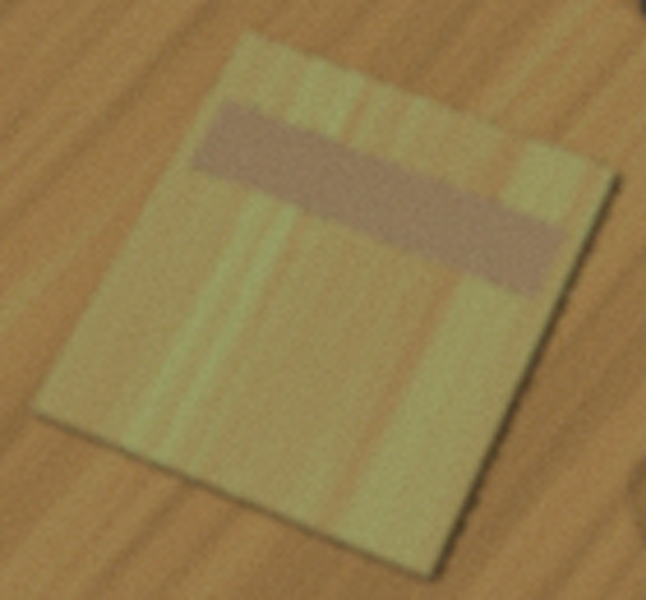

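```bash
cat > fit0.py <<'E'
from h import *
from scipy.optimize import least_squares
T=env.camera_params("top");S=env.camera_params("scene")
def u(l,f,x0,y0): return np.array(l)/f+[x0,y0]
ht=u([(18,122),(522,27),(582,485),(128,572)],4.2857,205,95) # BL BR FR FL
hs=u([(635,90),(440,497),(38,408),(253,52)],4.2857,250,180)
bt=u([(212,178),(522,250),(432,565),(122,485)],10,110,195)
bs=u([(465,275),(275,390),(112,243),(250,155)],9.2308,320,105)
ot=u([(50,162),(428,53),(563,432),(178,549)],4.8,360,155)
os_=u([(617,175),(432,577),(36,410),(248,33)],4.6154,120,280)
def go(name,loc,a,b,x0):
    print(name,"tri z",[np.round(tri([(T,p),(S,q)])[0],3).tolist() for p,q in zip(a,b)])
    f=lambda v:np.concatenate([ (proj(P,[v[0]+np.cos(v[2])*X-np.sin(v[2])*Y,v[1]+np.sin(v[2])*X+np.cos(v[2])*Y,Z])-q) for P,qs in((T,a),(S,b)) for (X,Y,Z),q in zip(loc,qs)])
    r=least_squares(f,x0,loss='soft_l1');print(name,r.x,np.degrees(r.x[2]),np.round(r.fun,1));return r.x
h=go("housing",[(.12,.14,.162),(.12,-.14,.162),(-.12,-.14,.05),(-.12,.14,.05)],ht,hs,[.5,0,0.2])
b=go("block",[(.04,.04,.09),(.04,-.04,.09),(-.04,-.04,.09),(-.04,.04,.09)],bt,bs,[.3,.3,-.2])
o=go("board",[(.11,.11,.015),(.11,-.11,.015),(-.11,-.11,.015),(-.11,.11,.015)],ot,os_,[.35,-.3,.2])
np.savez("fit0.npz",h=h,b=b,o=o)
E
python3 fit0.py
```

```text
housing tri z [[0.693, 0.167, 0.156], [0.738, -0.108, 0.158], [0.499, -0.145, 0.036], [0.456, 0.128, 0.045]]
housing [0.59695659 0.00865354 0.1642283 ] 9.409588669835365 [-0.6 -1.1 -0.  -1.8  1.3 -2.3 -1.4 -1.3 -0.5 -1.  -1.1  0.1 -1.7 -0.8
 -1.6 -0.7]
block tri z [[0.497, 0.377, 0.08], [0.477, 0.298, 0.085], [0.401, 0.321, 0.082], [0.417, 0.392, 0.075]]
block [ 0.44920236  0.34328657 -0.25316421] -14.505240560585245 [-0.2 -1.1  0.3 -1.1  0.7 -0.4 -0.1  0.2 -0.5 -1.3 -0.8 -0.  -2.2 -0.6
  3.5 -4.1]
board tri z [[0.551, -0.231, 0.008], [0.606, -0.441, 0.01], [0.395, -0.497, 0.009], [0.339, -0.286, 0.01]]
board [ 0.47350154 -0.3633397   0.25930606] 14.857142988566947 [-0.7 -1.  -0.1 -1.8  0.8 -0.7 -0.5 -0.5  0.1 -1.7 -0.8  0.3 -2.1 -0.3
 -0.8 -1.1]
```

```bash
cat >> h.py <<'E'
def Rdown(yaw_z,tilt=0,tyaw=0):
    # tool pointing down, z(jaw) at yaw_z deg; optionally tilted so that -x leans by tilt deg towards -tyaw direction
    c,s=np.cos(np.radians(yaw_z)),np.sin(np.radians(yaw_z))
    M=np.array([[0,-s,c],[0,c,s],[-1,0,0.]])
    if tilt:
        t=np.radians(tyaw);ax=np.array([-np.sin(t),np.cos(t),0])
        M=R.from_rotvec(-np.radians(tilt)*ax).as_matrix()@M
    return M
def rel(P,Rt,P0=None,R0=None):
    s=env.observe()
    if P0 is None:P0=s["position"]
    if R0 is None:R0=s["ee_rot"]
    d=R0.T@(np.asarray(P)-P0);w=R.from_matrix(R0.T@Rt).as_rotvec()
    print("rel",np.round(d,4).tolist(),np.round(w,4).tolist(),"rows lin %.1f rot %.1f"%(np.linalg.norm(d)/.0625,np.degrees(np.linalg.norm(w))/10.7))
    return d,w
E
python3 - <<'E'
from h import *
rel([.511,.30,.27],Rdown(54.7))
print(Rdown(30,25,9.4)[:,0])
E
```

```text
rel [-0.0652, -0.4005, -0.2129] [0.3183, -0.0015, -0.0] rows lin 7.3 rot 1.7
[ 0.41694341  0.06902453 -0.90630779]
```

play_rows([
  [-0.03,-0.12,-0.06,0.1,0,0],
  [-0.065,-0.4,-0.213,0.318,0,0],
  [-0.065,-0.4,-0.213,0.318,0,0],
  [-0.065,-0.4,-0.213,0.318,0,0],
  [-0.065,-0.4,-0.213,0.318,0,0],
  [-0.065,-0.4,-0.213,0.318,0,0],
  [-0.065,-0.4,-0.213,0.318,0,0],
  [-0.065,-0.4,-0.213,0.318,0,0],
  [-0.065,-0.4,-0.213,0.318,0,0],
  [-0.065,-0.4,-0.213,0.318,0,0],
  [-0.065,-0.4,-0.213,0.318,0,0],
], gripper=1)

```text
time_s: 1.52
position: [0.5094, 0.3017, 0.2701]
ee_rot: [[-0.001, -0.818, 0.576], [-0.0, 0.576, 0.818], [-1.0, 0.001, -0.0]]
ft_force: [-0.3, 0.6, -0.8]
opening: 0.999
```

```bash
cat >> h.py <<'E'
import pickle
def shot(name):
    p=env.camera_params("wrist");s=env.observe();im=env.snapshot("wrist")
    cv2.imwrite(f"pics/{name}.png",im);pickle.dump(p,open(f"pics/{name}.pkl","wb"))
    print(name,"t",s["time_s"],"pos",np.round(s["position"],4),"q",np.round(s["qpos"],1));return im,p
def load(name): return cv2.imread(f"pics/{name}.png"),pickle.load(open(f"pics/{name}.pkl","rb"))
E
python3 - <<'E'
from h import *
shot("w1")
E
```

```text
w1 t 1.525 pos [0.5094 0.3017 0.2701] q [ 19.7   3.7  94.1   0.   82.3 -35.2]
```

View pics/w1.png

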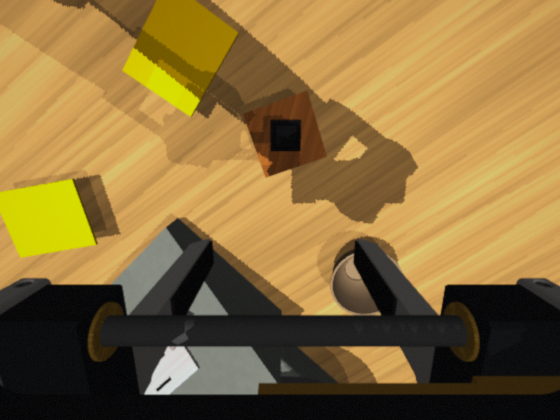

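play_rows([
  [0,0.05,0,0,0,0],
  [0,0.07,0,0,0,0],
  [0,0.07,0,0,0,0],
  [0,0.07,0,0,0,0],
])

```text
time_s: 2.08
position: [0.454, 0.3406, 0.2706]
ee_rot: [[0.001, -0.816, 0.578], [-0.0, 0.578, 0.816], [-1.0, -0.001, 0.0]]
ft_force: [-0.3, 0.1, 0.1]
opening: 1.002
```

Run:
```python
from h import *
a,_=load("w1");b,_=shot("w2")
crop(a,225,80,345,190,"w1c");crop(b,225,140,345,250,"w2c")
```

```text
w2 t 2.075 pos [0.454  0.3406 0.2706] q [ 25.4   0.2  97.6  -0.   82.2 -29.3]
w1c scale 5.454545454545454
w2c scale 5.454545454545454
```

View pics/w1c.png

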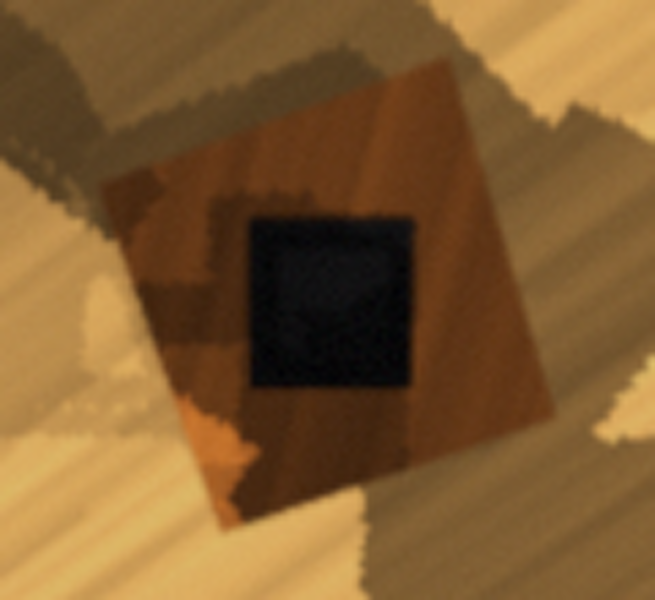

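View pics/w2c.png

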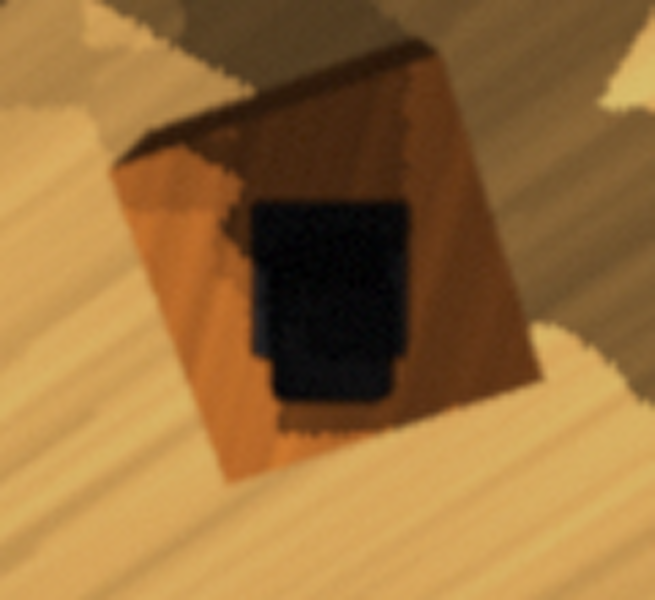

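```bash
cat > fitb.py <<'E'
from h import *
from scipy.optimize import least_squares
_,A=load("w1");_,B=load("w2")
k=6/1.1
k=600/110
def u(l,x0,y0): return (np.array(l)+.5)/k-.5+[x0,y0]
ba=u([(450,57),(103,187),(228,530),(553,415)],225,80)
bb=u([(432,55),(113,170),(230,484),(543,380)],225,140)
sa=u([(250,218),(413,218),(413,386),(250,386)],225,80)
print([np.round(tri([(A,p),(B,q)])[0],4).tolist() for p,q in zip(ba,bb)],[np.round(tri([(A,p),(B,q)])[1],4).tolist() for p,q in zip(ba,bb)])
P=np.array([tri([(A,p),(B,q)])[0] for p,q in zip(ba,bb)]);print("centre",P.mean(0),[np.linalg.norm(P[i]-P[i-1]) for i in range(4)])
S=np.array([atz(A,p,.096) for p in sa]);print("shoulder",S.mean(0),[np.linalg.norm(S[i]-S[i-1]) for i in range(4)],np.degrees(np.arctan2(*(S[1]-S[0])[1::-1])),np.degrees(np.arctan2(*(S[2]-S[1])[1::-1])))
sb=u([(252,202),(408,202),(253,356),(406,356)],225,140)
S2=np.array([atz(B,p,.096) for p in sb]);print("shoulder w2",S2.mean(0))
ht=u([(275,400),(391,400)],225,140);print("handle top near",[atz(B,p,.158) for p in ht])
E
python3 fitb.py
```

```text
[[0.4249, 0.3955, 0.0919], [0.4035, 0.3204, 0.0879], [0.4793, 0.2989, 0.0928], [0.5005, 0.3737, 0.094]] [[0.0012, 0.0012], [0.0001, 0.0001], [0.0003, 0.0003], [0.0001, 0.0001]]
centre [0.45203846 0.34709725 0.09164574] [np.float64(0.07873862380654645), np.float64(0.07821879736950747), np.float64(0.07898749779997313), np.float64(0.07772691927929345)]
shoulder [0.45224931 0.34707496 0.096     ] [np.float64(0.035288133001446446), np.float64(0.03494552102374269), np.float64(0.03528813700925433), np.float64(0.035905150456149684)] 54.79919720368972 -34.30676029592267
shoulder w2 [0.45190791 0.3469925  0.096     ]
handle top near [array([0.45478775, 0.33156642, 0.158     ]), array([0.46772009, 0.34980749, 0.158     ])]
```

Run:
```python
from h import *
rel([.452,.347,.108],Rdown(54.8))
```

```text
rel [0.1624, 0.0057, 0.0041] [-0.0022, -0.0, 0.0004] rows lin 2.6 rot 0.0
```

play_rows([
  [0.04,0.0057,0.004,0,0,0],
  [0.09,0.0057,0.004,0,0,0],
  [0.14,0.0057,0.004,0,0,0],
  [0.162,0.0057,0.004,0,0,0],
  [0.162,0.0057,0.004,0,0,0],
  [0.162,0.0057,0.004,0,0,0],
])

```text
time_s: 2.88
position: [0.4525, 0.3475, 0.1098]
ee_rot: [[0.002, -0.816, 0.578], [0.001, 0.578, 0.816], [-1.0, -0.001, 0.002]]
ft_force: [0.1, 0.2, 0.5]
opening: 1.001
```

play_rows([
  [0,0,0,0,0,0],
  [0,0,0,0,0,0],
  [0,0,0,0,0,0],
  [0,0,0,0,0,0],
  [0,0,0,0,0,0],
  [0,0,0,0,0,0],
], gripper=-1, grip_force=40)

```text
time_s: 3.62
position: [0.4511, 0.3474, 0.1084]
ee_rot: [[-0.0, -0.816, 0.578], [-0.0, 0.578, 0.816], [-1.0, 0.0, -0.0]]
ft_force: [-0.1, -0.1, -0.1]
opening: 0.397
```

play_rows([
  [0,0,0,0,0,0],
  [0,0,0,0,0,0],
  [0,0,0,0,0,0],
  [0,0,0,0,0,0],
])

```text
time_s: 4.12
position: [0.4511, 0.3473, 0.1084]
ee_rot: [[-0.0, -0.816, 0.578], [-0.0, 0.578, 0.816], [-1.0, 0.0, -0.0]]
ft_force: [-1.4, -1.3, 0.2]
opening: 0.255
```

play_rows([
  [-0.02,0,0,0,0,0],
  [-0.05,0,0,0,0,0],
  [-0.1,0,0,0,0,0],
  [-0.15,0,0,0,0,0],
  [-0.18,0,0,0,0,0],
  [-0.18,0,0,0,0,0],
  [-0.18,0,0,0,0,0],
])

```text
time_s: 5.0
position: [0.4505, 0.3471, 0.2871]
ee_rot: [[-0.002, -0.816, 0.578], [-0.001, 0.578, 0.816], [-1.0, 0.001, -0.002]]
ft_force: [0.8, 0.4, -2.5]
opening: 0.253
```

Run:
```python
from h import *
b,_=shot("w3")
s=env.snapshot("scene");T=env.camera_params("scene")
P=env.observe()["position"];uv=proj(T,P-[0,0,.093]);print(uv)
x,y=map(int,uv);crop(s,x-40,y-60,x+40,y+20,"s3")
```

```text
w3 t 5.0 pos [0.4505 0.3471 0.2871] q [ 26.2  -0.1  96.2   0.   84.  -28.5]
[354.20044014 104.90573294]
s3 scale 7.5
```

View pics/w3.png

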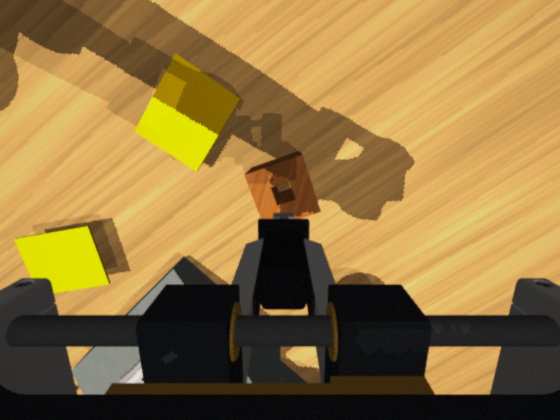

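View pics/s3.png

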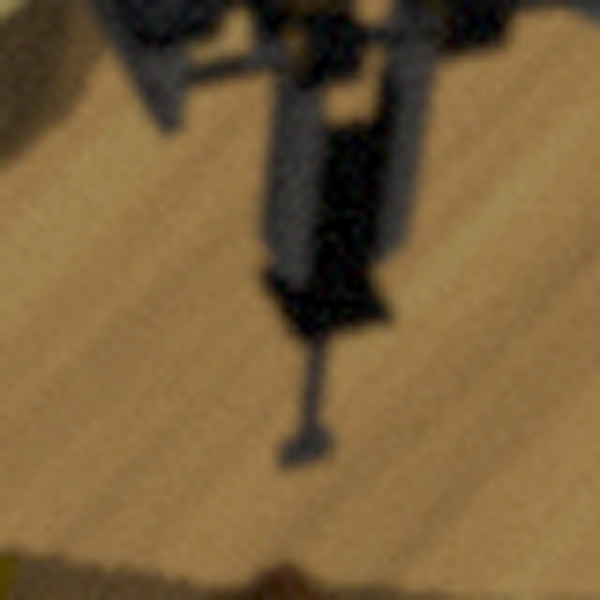

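Run:
```python
from h import *
b,_=load("w3");crop(b,240,140,330,240,"w3c")
```

```text
w3c scale 6.0
```

View pics/w3c.png

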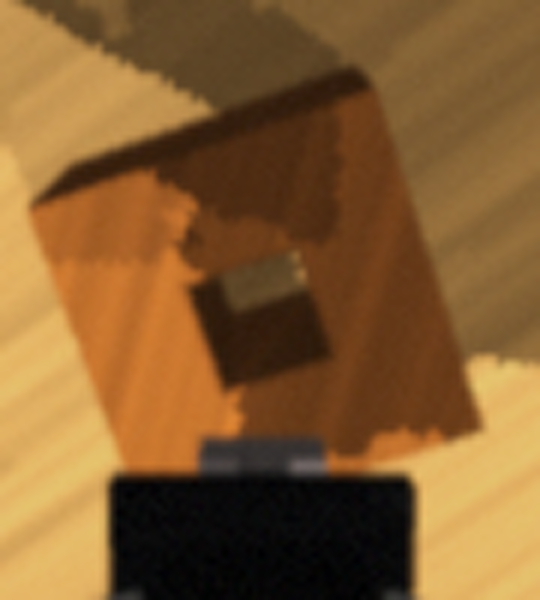

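```bash
cat >> h.py <<'E'
def frame(yaw):
    t=np.radians(yaw);a=np.radians(25)
    n=np.array([-np.sin(a)*np.cos(t),-np.sin(a)*np.sin(t),np.cos(a)]);e=np.array([np.cos(a)*np.cos(t),np.cos(a)*np.sin(t),np.sin(a)]);l=np.array([-np.sin(t),np.cos(t),0])
    return e,l,n
E
python3 - <<'E'
from h import *
e,l,n=frame(9.4);C=np.array([.597,.009,.106])
d,w=rel(C+.18*n-.075*e,Rdown(-80.6,25,9.4))
print(np.round(np.column_stack([Rdown(-80.6,25,9.4)]),3),e,l,n)
E
```

```text
rel [0.0493, -0.2127, -0.2922] [2.315, -0.5171, 0.2139] rows lin 5.8 rot 12.8
[[ 0.417  0.894  0.163]
 [ 0.069  0.148 -0.987]
 [-0.906  0.423  0.   ]] [0.89413803 0.14802359 0.42261826] [-0.16332596  0.98657216  0.        ] [-0.41694341 -0.06902453  0.90630779]
```

play_rows([
  [0,-0.02,-0.03,2.315,-0.517,0.214],
  [0,-0.05,-0.07,2.315,-0.517,0.214],
  [0,-0.08,-0.11,2.315,-0.517,0.214],
  [0,-0.11,-0.15,2.315,-0.517,0.214],
  [0.01,-0.14,-0.19,2.315,-0.517,0.214],
  [0.02,-0.17,-0.23,2.315,-0.517,0.214],
  [0.03,-0.19,-0.26,2.315,-0.517,0.214],
  [0.04,-0.213,-0.292,2.315,-0.517,0.214],
  [0.049,-0.213,-0.292,2.315,-0.517,0.214],
  [0.049,-0.213,-0.292,2.315,-0.517,0.214],
  [0.049,-0.213,-0.292,2.315,-0.517,0.214],
  [0.049,-0.213,-0.292,2.315,-0.517,0.214],
])

```text
time_s: 6.6
position: [0.4554, -0.0139, 0.2375]
ee_rot: [[0.401, 0.872, 0.282], [0.096, 0.266, -0.959], [-0.911, 0.412, 0.023]]
ft_force: [0.3, 0.3, -1.7]
opening: 0.253
```

Run:
```python
from h import *
e,l,n=frame(9.4);C=np.array([.597,.009,.106])
rel(C+.18*n-.075*e,Rdown(-80.6,25,9.4));print(env.observe()["qpos"])
```

```text
rel [-0.0002, -0.0007, 0.0004] [0.1204, -0.0297, 0.0104] rows lin 0.0 rot 0.7
[-25.79196624 -33.33477203 129.98286179  16.72532035  64.98672821
  42.88611512]
```

play_rows([
  [0,0,0,0.12,-0.03,0.01],
  [0,0,0,0.12,-0.03,0.01],
  [0,0,0,0.12,-0.03,0.01],
])

```text
time_s: 6.98
position: [0.456, -0.0139, 0.2387]
ee_rot: [[0.417, 0.892, 0.172], [0.07, 0.157, -0.985], [-0.906, 0.423, 0.003]]
ft_force: [0.2, -0.4, -1.9]
opening: 0.253
```

Run:
```python
from h import *
shot("w4")
```

```text
w4 t 6.975 pos [ 0.456  -0.0139  0.2387] q [-24.9 -34.3 130.6  15.5  63.5  50.7]
```

View pics/w4.png

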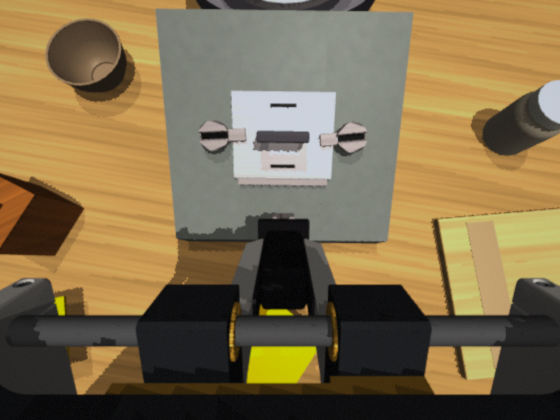

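Run:
```python
from h import *
b,_=load("w4");crop(b,180,80,400,200,"w4c");crop(b,150,0,420,250,"w4d")
```

```text
w4c scale 3.6363636363636362
w4d scale 2.4
```

View pics/w4c.png

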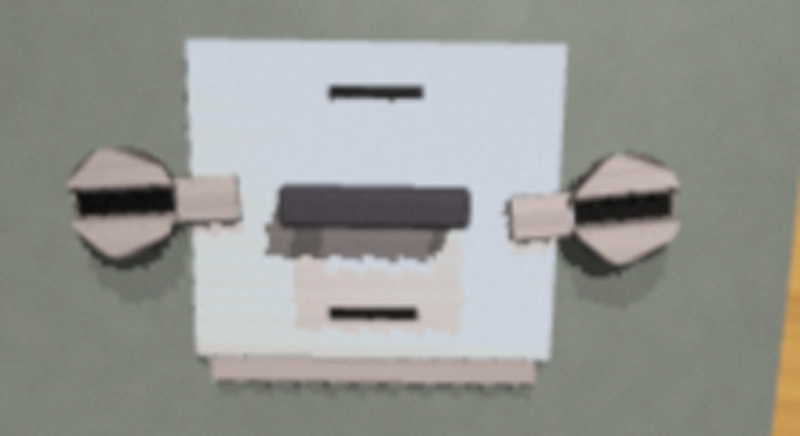

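View pics/w4d.png

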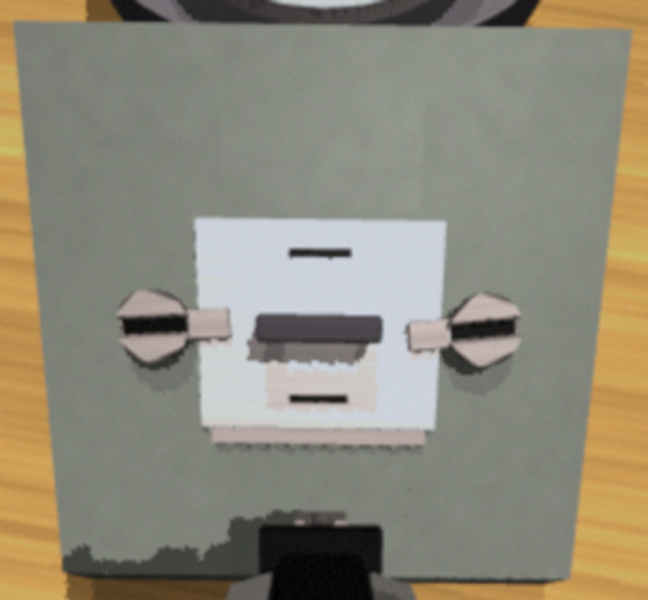

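```bash
cat > fith.py <<'E'
from h import *
from scipy.optimize import least_squares
_,W=load("w4")
u=lambda l,k,x0,y0:(np.array(l)+.5)/k-.5+[x0,y0]
c=u([(15,22),(632,30),(568,577),(65,571)],2.4,150,0)
loc=[(.12,.14,.162),(.12,-.14,.162),(-.12,-.14,.05),(-.12,.14,.05)]
def pt(v,X,Y,Z):return [v[0]+np.cos(v[2])*X-np.sin(v[2])*Y,v[1]+np.sin(v[2])*X+np.cos(v[2])*Y,Z+(v[3] if len(v)>3 else 0)]
f=lambda v:np.concatenate([proj(W,pt(v,*L))-q for L,q in zip(loc,c)])
for x0 in([.597,.009,.164],[.597,.009,.164,0]):
    r=least_squares(f,x0);print(r.x,np.degrees(r.x[2]),np.round(r.fun,1))
v=r.x;yaw=np.degrees(v[2]);e,l,n=frame(yaw)
v=least_squares(f,[.597,.009,.164]).x
# intersect pixel with plane at height hh above face
C=np.array([v[0],v[1],.106])
def onface(uv,hh):
    o,d=ray(W,uv);return o+d*((C+hh*n-o)@n)/(d@n)
def loc2(X):d=X-C;return np.round([d@e,d@l,d@n],4)
s=u([(77,205),(175,200),(575,210),(672,203),(125,203),(622,207)],3.63636,180,80)
for p in s: X=onface(p,.018);print("slot",np.round(X,4),loc2(X))
g=u([(278,207),(470,207)],3.63636,180,80)
for p in g: X=onface(p,.046);print("grip",np.round(X,4),loc2(X))
p4=u([(187,40),(567,44),(550,358),(197,354)],3.63636,180,80)
P=np.array([onface(p,.004) for p in p4])
for X in P: print("panel",loc2(X))
d=P[0]-P[1];print("panel yaw dev",np.degrees(np.arctan2(d@-e,d@l)),P.mean(0))
E
python3 fith.py
```

```text
[0.59903457 0.01097622 0.1594964 ] 9.138470822418826 [-0.2 -0.4  0.  -0.2  0.7  0.3 -0.5  0.2]
[ 0.59942837  0.01104268  0.15949765 -0.00076556] 9.1385420032781 [ 0.1 -0.1 -0.3  0.1  0.5  0.  -0.3 -0.1]
slot [0.5757 0.1028 0.1219] [-0.001   0.0943  0.018 ]
slot [0.5823 0.0724 0.1227] [0.0009 0.0633 0.018 ]
slot [ 0.6011 -0.0525  0.1221] [-0.0005 -0.063   0.018 ]
slot [ 0.6082 -0.0822  0.1232] [ 0.002  -0.0934  0.018 ]
slot [0.5788 0.0879 0.1222] [-0.0002  0.0792  0.018 ]
slot [ 0.6044 -0.0669  0.1226] [ 0.0006 -0.0777  0.018 ]
grip [0.5749 0.0358 0.1475] [-0.0005  0.0283  0.046 ]
grip [ 0.5844 -0.0191  0.1478] [ 0.0002 -0.0274  0.046 ]
panel [0.0498 0.0603 0.004 ]
panel [ 0.0501 -0.0598  0.004 ]
panel [-0.0496 -0.06    0.004 ]
panel [-0.0498  0.0604  0.004 ]
panel yaw dev 0.15251269393890815 [0.59743577 0.01092684 0.10967379]
```

```bash
cat >> h.py <<'E'
YAW=9.14;E_,L_,N_=frame(YAW);C0=np.array([.599,.011,.106])+.0006*L_
SL=C0+.08*L_+.018*N_;SR=C0-.08*L_+.018*N_
TIP=.0934
def Rcam(th): # blade at driver angle th deg
    return R.from_rotvec(np.radians(th)*N_).as_matrix()@Rdown(YAW-90,25,YAW)
def tcp_for(S,h): return S+N_*(TIP+h)
E
python3 - <<'E'
from h import *
print(SL,SR)
rel(tcp_for(SL,.025),Rcam(3.5))
E
```

```text
[0.57868636 0.08936826 0.12231354] [ 0.60410194 -0.06860024  0.12231354]
rel [0.0455, 0.0763, -0.0816] [-0.0484, -0.0022, -0.0008] rows lin 1.9 rot 0.3
```

play_rows([
  [0,0.03,-0.035,-0.03,0,0],
  [0.01,0.07,-0.075,-0.048,-0.002,0],
  [0.03,0.0763,-0.0816,-0.048,-0.002,0],
  [0.0455,0.0763,-0.0816,-0.048,-0.002,0],
  [0.0455,0.0763,-0.0816,-0.048,-0.002,0],
  [0.0455,0.0763,-0.0816,-0.048,-0.002,0],
  [0.0455,0.0763,-0.0816,-0.048,-0.002,0],
])

```text
time_s: 7.9
position: [0.5298, 0.0807, 0.2312]
ee_rot: [[0.42, 0.883, 0.211], [0.066, 0.202, -0.977], [-0.905, 0.425, 0.026]]
ft_force: [0.5, -0.3, -1.1]
opening: 0.253
```

Run:
```python
from h import *
b,W=shot("w5");crop(b,180,100,400,280,"w5c")
T=env.camera_params("scene");s=env.snapshot("scene");u=proj(T,SL);print(u,"tip",proj(T,env.observe()["position"]+env.observe()["ee_rot"][:,0]*TIP),"w:",proj(W,SL),proj(W,SR))
x,y=map(int,u);crop(s,x-40,y-50,x+40,y+20,"s5");cv2.imwrite("pics/s5f.png",s)
rel(tcp_for(SL,.025),Rcam(3.5))
```

```text
w5 t 7.9 pos [0.5298 0.0807 0.2312] q [ -7.1 -19.6 121.8   8.4  53.8  66.9]
w5c scale 3.3333333333333335
[339.38774613 207.78229503] tip [336.24873315 200.90239537] w: [282.37031062 210.66529519] [430.17146964 218.91974361]
s5 scale 8.571428571428571
rel [0.0012, -0.0009, -0.0006] [-0.0019, 0.0014, -0.0032] rows lin 0.0 rot 0.0
```

View pics/w5c.png

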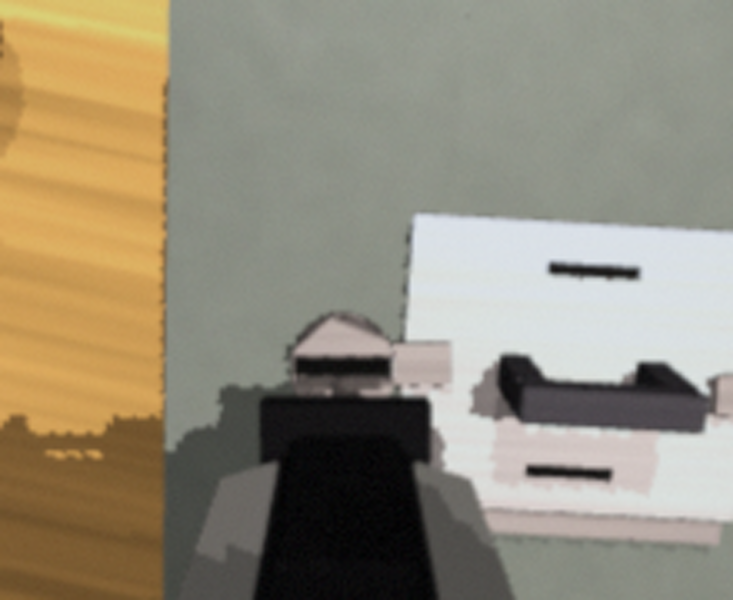

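View pics/s5.png

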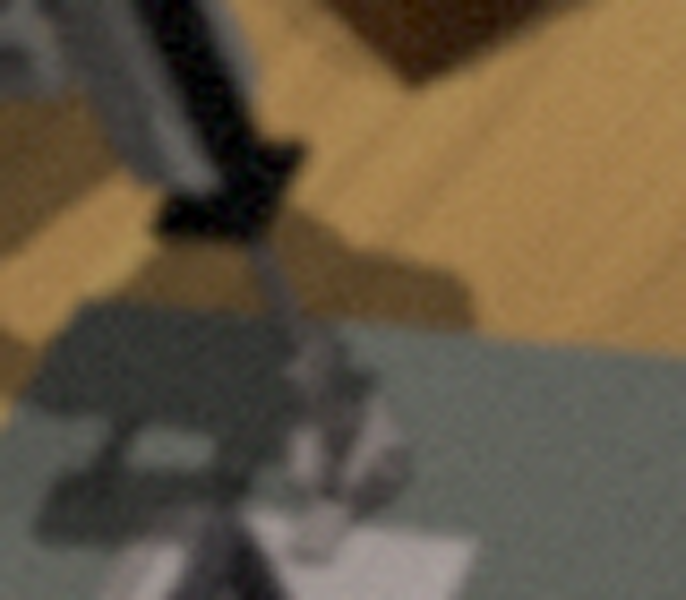

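play_rows([
  [0.01,0,0,0,0,0],
  [0.018,0,0,0,0,0],
  [0.022,0,0,0,0,0],
  [0.026,0,0,0,0,0],
  [0.03,0,0,0,0,0],
  [0.032,0,0,0,0,0],
  [0.032,0,0,0,0,0],
])

```text
time_s: 8.88
position: [0.5425, 0.0836, 0.2006]
ee_rot: [[0.418, 0.884, 0.212], [0.067, 0.203, -0.977], [-0.906, 0.422, 0.025]]
ft_force: [-2.0, -0.2, -3.2]
opening: 0.253
```

Run:
```python
from h import *
s=env.observe();tip=s["position"]+s["ee_rot"][:,0]*TIP;d=tip-SL;print("tip rel slot e,l,n",np.round([d@E_,d@L_,d@N_],4),s["ft_force"],s["ft_torque"])
b,W=shot("w6");crop(b,240,160,340,240,"w6c")
```

```text
tip rel slot e,l,n [-0.     0.    -0.007] [-1.97797419 -0.20500558 -3.1850474 ] [-0.20332161  1.03626262  0.01927073]
w6 t 8.875 pos [0.5425 0.0836 0.2006] q [ -6.5 -15.4 121.8   8.6  49.7  66.8]
w6c scale 7.5
```

View pics/w6c.png

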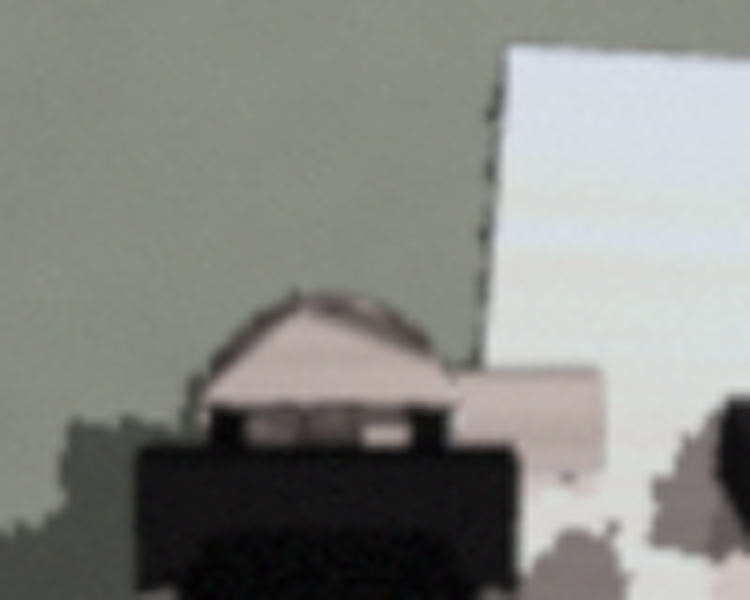

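play_rows([
  [0,0,0,-0.14,0,0],
  [0,0,0,-0.28,0,0],
  [0,0,0,-0.42,0,0],
  [0,0,0,-0.56,0,0],
  [0,0,0,-0.7,0,0],
  [0,0,0,-0.84,0,0],
  [0,0,0,-0.98,0,0],
  [0,0,0,-1.12,0,0],
  [0,0,0,-1.26,0,0],
  [0,0,0,-1.4,0,0],
  [0,0,0,-1.5,0,0],
  [0,0,0,-1.5,0,0],
])

```text
time_s: 10.42
position: [0.5421, 0.0831, 0.2004]
ee_rot: [[0.417, -0.148, 0.897], [0.066, 0.989, 0.133], [-0.907, 0.004, 0.422]]
ft_force: [-2.3, -2.5, -4.5]
opening: 0.254
```

Run:
```python
from h import *
s=env.observe();tip=s["position"]+s["ee_rot"][:,0]*TIP;d=tip-SL;print("tip rel slot e,l,n",np.round([d@E_,d@L_,d@N_],4),s["ft_force"],s["ft_torque"],s["qpos"])
R_=Rcam(0).T@s["ee_rot"];print(np.degrees(R.from_matrix(R_).as_rotvec()))
b,W=shot("w7");crop(b,180,120,400,280,"w7c")
T=env.camera_params("top");s=env.snapshot("top");x,y=map(int,proj(T,SL));crop(s,x-25,y-25,x+65,y+25,"t7")
```

```text
tip rel slot e,l,n [-0.0007 -0.0005 -0.007 ] [-2.26489549 -2.53871385 -4.49304834] [-0.88108629  1.33766941 -0.34910879] [ -6.52548091 -15.44116956 121.8187819    8.49894527  49.77421512
 -19.14363322]
[-8.93687943e+01 -2.41383801e-02 -8.07396159e-02]
w7 t 10.425 pos [0.5421 0.0831 0.2004] q [ -6.5 -15.4 121.8   8.5  49.8 -19.1]
w7c scale 3.6363636363636362
t7 scale 8.88888888888889
```

View pics/w7c.png

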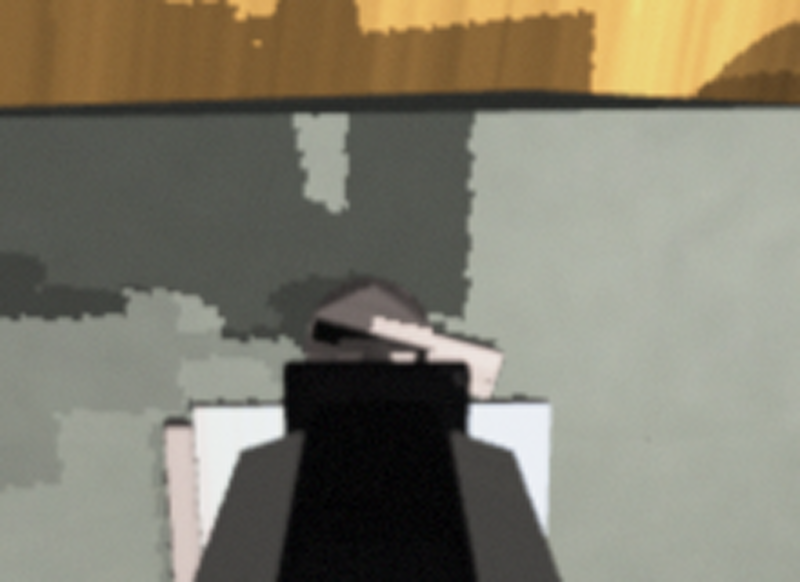

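View pics/t7.png

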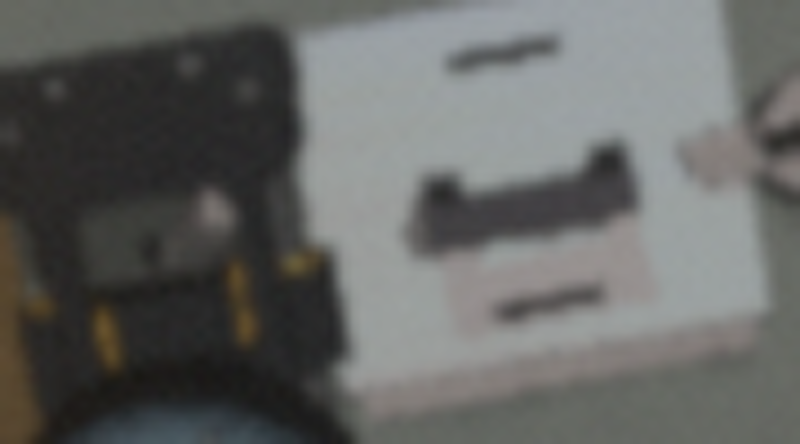

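play_rows([
  [0,0,0,-0.08,0,0],
  [0,0,0,-0.16,0,0],
  [0,0,0,-0.22,0,0],
  [0,0,0,-0.22,0,0],
])

```text
time_s: 11.02
position: [0.543, 0.0834, 0.2012]
ee_rot: [[0.419, -0.339, 0.842], [0.067, 0.937, 0.344], [-0.905, -0.088, 0.415]]
ft_force: [-1.3, -2.9, -3.0]
opening: 0.258
```

Run:
```python
from h import *
s=env.observe();tip=s["position"]+s["ee_rot"][:,0]*TIP;d=tip-SL;print("tip rel slot e,l,n",np.round([d@E_,d@L_,d@N_],4),s["ft_force"],s["ft_torque"]@N_)
R_=Rcam(0).T@s["ee_rot"];print(np.degrees(R.from_matrix(R_).as_rotvec()))
b,W=shot("w8");crop(b,180,120,400,280,"w8c")
```

```text
tip rel slot e,l,n [ 0.0007 -0.0003 -0.0066] [-1.26114152 -2.86982164 -3.00990391] -0.051420909401737665
[-1.01895360e+02 -1.32544103e-01  3.94687052e-02]
w8 t 11.025 pos [0.543  0.0834 0.2012] q [ -6.5 -15.4 121.8   8.6  49.7 -31.7]
w8c scale 3.6363636363636362
```

View pics/w8c.png

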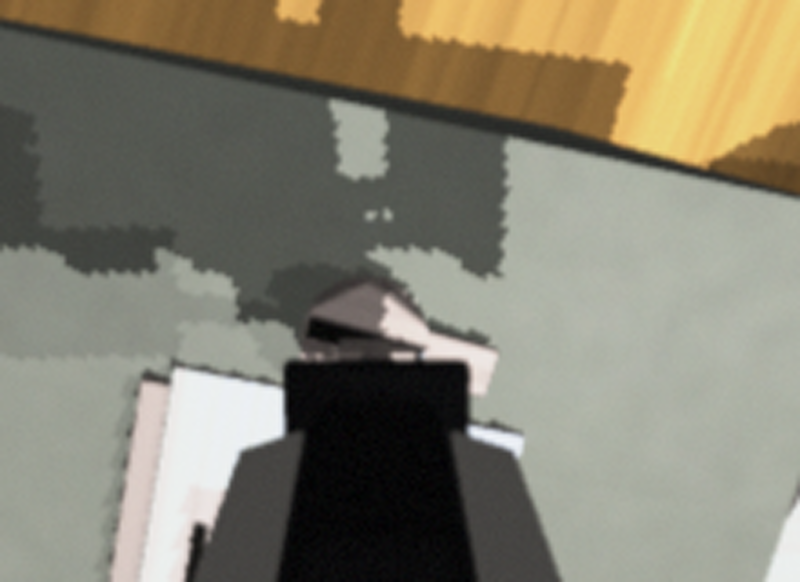

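play_rows([
  [0,0,0,-0.06,0,0],
  [0,0,0,-0.08,0,0],
  [0,0,0,-0.08,0,0],
  [0,0,0,0.05,0,0],
  [0,0,0,0.08,0,0],
  [-0.005,0,0,0.08,0,0],
  [-0.02,0,0,0.08,0,0],
  [-0.05,0,0,0.08,0,0],
  [-0.09,0,0,0.08,0,0],
  [-0.09,0,0,0.08,0,0],
])

```text
time_s: 12.32
position: [0.5066, 0.0773, 0.288]
ee_rot: [[0.427, -0.272, 0.862], [0.066, 0.961, 0.27], [-0.902, -0.059, 0.428]]
ft_force: [-1.6, -0.3, -1.3]
opening: 0.256
```

Run:
```python
from h import *
b,W=shot("w9");crop(b,100,120,460,390,"w9c")
print(env.observe()["opening"],env.observe()["ft_force"])
rel(tcp_for(SR,.025),Rcam(4.7)); rel(tcp_for(SR,.08),Rcam(4.7))
```

```text
w9 t 12.325 pos [0.5066 0.0773 0.288 ] q [ -8.1 -26.5 120.8   8.2  61.3 -27. ]
w9c scale 2.2222222222222223
0.2533627222158629 [ 0.06175132 -0.40552083 -2.17524141]
rel [0.0606, -0.158, -0.0229] [1.6184, 0.0069, -0.003] rows lin 2.7 rot 8.7
rel [0.0056, -0.1581, -0.0226] [1.6184, 0.0069, -0.003] rows lin 2.6 rot 8.7
```

View pics/w9c.png

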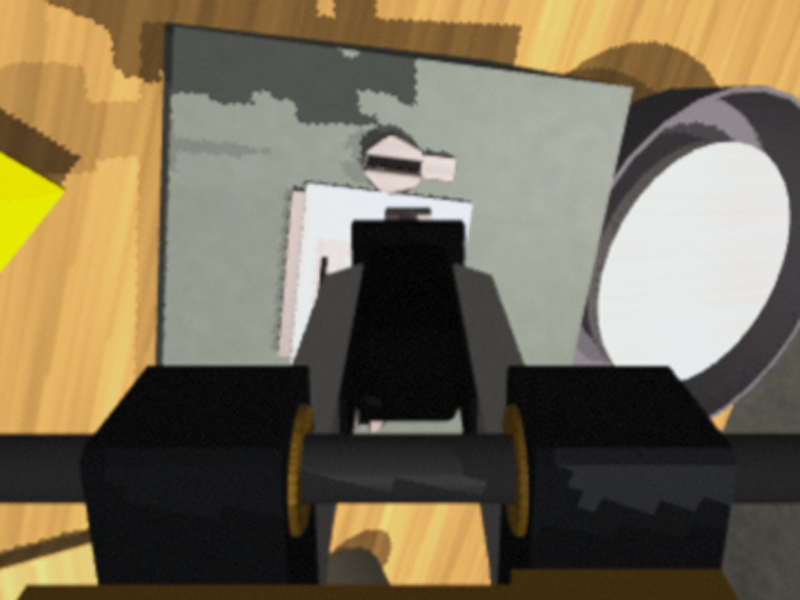

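play_rows([
  [0,-0.03,-0.005,0.18,0,0],
  [0,-0.06,-0.01,0.36,0,0],
  [0,-0.09,-0.015,0.54,0,0],
  [0,-0.12,-0.02,0.72,0,0],
  [0,-0.14,-0.022,0.9,0,0],
  [0.005,-0.158,-0.023,1.08,0,0],
  [0.005,-0.158,-0.023,1.26,0.007,-0.003],
  [0.01,-0.158,-0.023,1.44,0.007,-0.003],
  [0.03,-0.158,-0.023,1.618,0.007,-0.003],
  [0.06,-0.158,-0.023,1.618,0.007,-0.003],
  [0.06,-0.158,-0.023,1.618,0.007,-0.003],
  [0.06,-0.158,-0.023,1.618,0.007,-0.003],
])

```text
time_s: 13.88
position: [0.5534, -0.0764, 0.2275]
ee_rot: [[0.413, 0.881, 0.232], [0.068, 0.224, -0.972], [-0.908, 0.417, 0.033]]
ft_force: [-0.3, -0.0, -1.9]
opening: 0.256
```

Run:
```python
from h import *
b,W=shot("w10");crop(b,180,100,400,280,"w10c");print(proj(W,SR))
rel(tcp_for(SR,.025),Rcam(4.7))
```

```text
w10 t 13.875 pos [ 0.5534 -0.0764  0.2275] q [-26.9 -14.2 117.9  17.1  57.2  42.4]
w10c scale 3.3333333333333335
[283.96718213 207.77406429]
rel [-0.0008, 0.0014, 0.0002] [-0.0, -0.0011, 0.0037] rows lin 0.0 rot 0.0
```

View pics/w10c.png

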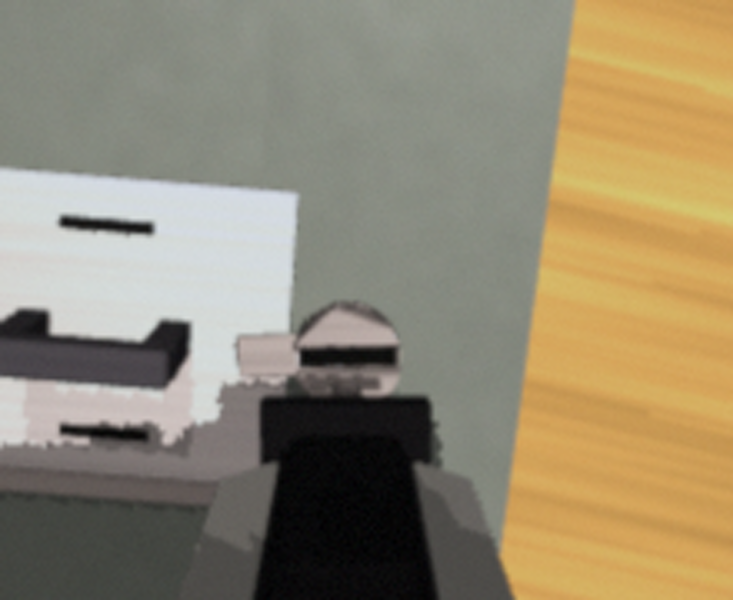

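play_rows([
  [0.008,0.0015,0,0,0,0],
  [0.016,0.0015,0,0,0,0],
  [0.02,0.0015,0,0,0,0],
  [0.024,0.0015,0,0,0,0],
  [0.028,0.0015,0,0,0,0],
  [0.031,0.0015,0,0,0,0],
  [0.031,0.0015,0,0,0,0],
])

```text
time_s: 14.8
position: [0.5678, -0.074, 0.2001]
ee_rot: [[0.413, 0.881, 0.232], [0.068, 0.224, -0.972], [-0.908, 0.417, 0.033]]
ft_force: [0.6, -0.1, -1.9]
opening: 0.255
```

Run:
```python
from h import *
s=env.observe();tip=s["position"]+s["ee_rot"][:,0]*TIP;d=tip-SR;print("tip rel slot e,l,n",np.round([d@E_,d@L_,d@N_],4),s["ft_force"],s["ft_torque"])
b,W=shot("w11");crop(b,240,160,340,240,"w11c")
```

```text
tip rel slot e,l,n [-0.0008  0.0005 -0.0074] [ 0.60689225 -0.07471134 -1.86423008] [-0.1341617   0.49535485 -0.00748996]
w11 t 14.8 pos [ 0.5678 -0.074   0.2001] q [-25.7 -10.4 117.7  17.4  53.4  42.4]
w11c scale 7.5
```

View pics/w11c.png

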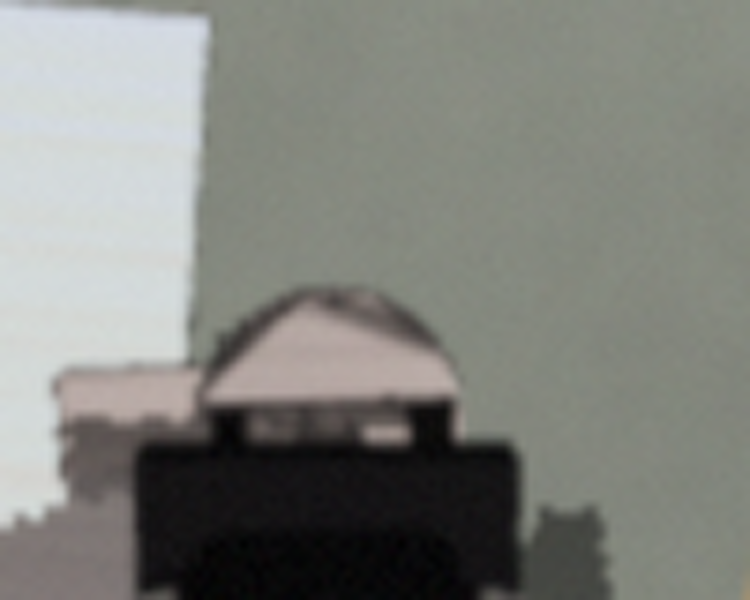

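play_rows([
  [0,0,0,-0.15,0,0],
  [0,0,0,-0.3,0,0],
  [0,0,0,-0.45,0,0],
  [0,0,0,-0.6,0,0],
  [0,0,0,-0.75,0,0],
  [0,0,0,-0.9,0,0],
  [0,0,0,-1.05,0,0],
  [0,0,0,-1.2,0,0],
  [0,0,0,-1.35,0,0],
  [0,0,0,-1.48,0,0],
  [0,0,0,-1.58,0,0],
  [0,0,0,-1.62,0,0],
])

```text
time_s: 16.35
position: [0.5668, -0.0747, 0.1995]
ee_rot: [[0.411, -0.277, 0.869], [0.066, 0.959, 0.274], [-0.909, -0.055, 0.413]]
ft_force: [-4.2, -2.3, -0.3]
opening: 0.25
```

play_rows([
  [0,0,0,-0.06,0,0],
  [0,0,0,-0.12,0,0],
  [0,0,0,-0.16,0,0],
  [0,0,0,-0.16,0,0],
])

```text
time_s: 16.85
position: [0.5668, -0.0747, 0.1995]
ee_rot: [[0.411, -0.41, 0.814], [0.066, 0.904, 0.422], [-0.909, -0.119, 0.399]]
ft_force: [-3.8, -3.4, -0.6]
opening: 0.254
```

Run:
```python
from h import *
s=env.observe();tip=s["position"]+s["ee_rot"][:,0]*TIP;d=tip-SR;print("tip rel slot e,l,n",np.round([d@E_,d@L_,d@N_],4),s["ft_force"],s["ft_torque"]@N_)
R_=Rcam(0).T@s["ee_rot"];print(np.degrees(R.from_matrix(R_).as_rotvec()))
b,W=shot("w12");crop(b,180,120,400,280,"w12c")
```

```text
tip rel slot e,l,n [-0.0023 -0.0001 -0.0075] [-3.78571472 -3.39333473 -0.59579057] -0.04359348013796804
[-106.68274966    0.38309865   -0.26772671]
w12 t 16.85 pos [ 0.5668 -0.0747  0.1995] q [-25.8 -10.4 117.7  17.3  53.4 -59.6]
w12c scale 3.6363636363636362
```

View pics/w12c.png

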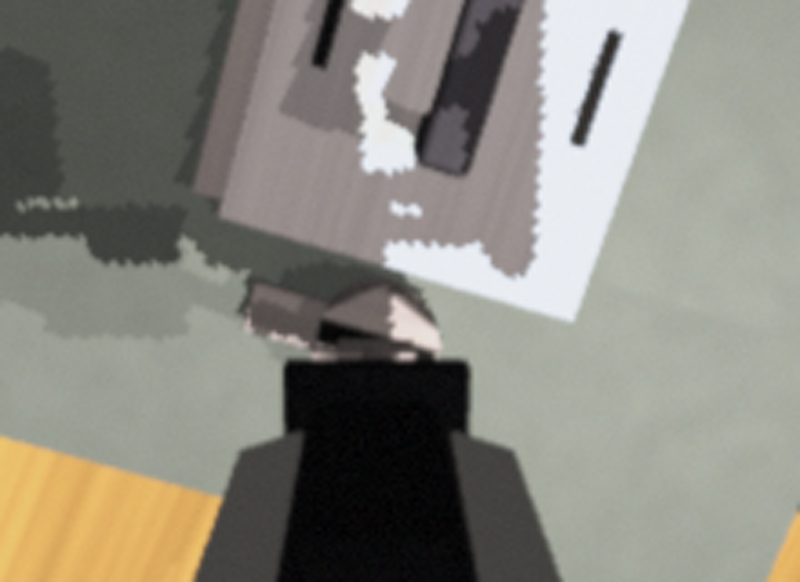

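play_rows([
  [0,0,0,-0.03,0,0],
  [0,0,0,0.05,0,0],
  [0,0,0,0.1,0,0],
  [-0.005,0,0,0.1,0,0],
  [-0.02,0,0,0.1,0,0],
  [-0.05,0,0,0.1,0,0],
  [-0.1,0,0,0.1,0,0],
  [-0.1,0,0,0.1,0,0],
])

```text
time_s: 17.9
position: [0.5275, -0.0818, 0.297]
ee_rot: [[0.421, -0.325, 0.847], [0.063, 0.942, 0.331], [-0.905, -0.086, 0.417]]
ft_force: [-0.3, 0.6, -1.0]
opening: 0.258
```

Run:
```python
from h import *
b,W=shot("w13");crop(b,100,0,460,270,"w13c");crop(b,240,190,330,250,"w13d")
print(env.observe()["ft_force"])
rel([.4511,.3473,.29],Rdown(54.7))
```

```text
w13 t 17.9 pos [ 0.5275 -0.0818  0.297 ] q [-29.2 -21.7 116.5  16.6  65.7 -53.6]
w13c scale 2.2222222222222223
w13d scale 8.88888888888889
[ 0.86254928 -0.06555401 -2.37809765]
rel [0.0, 0.4286, 0.0755] [-0.5938, 0.3891, 0.2112] rows lin 7.0 rot 4.0
```

View pics/w13c.png

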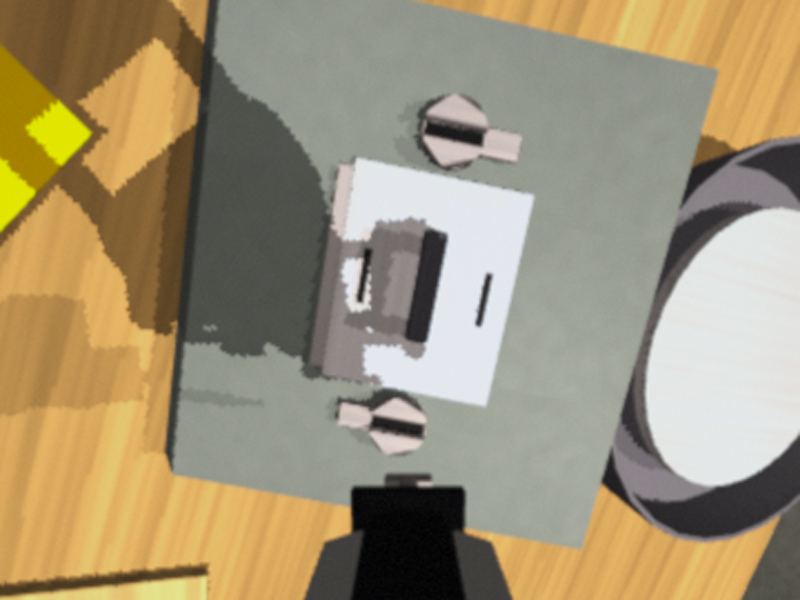

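View pics/w13d.png

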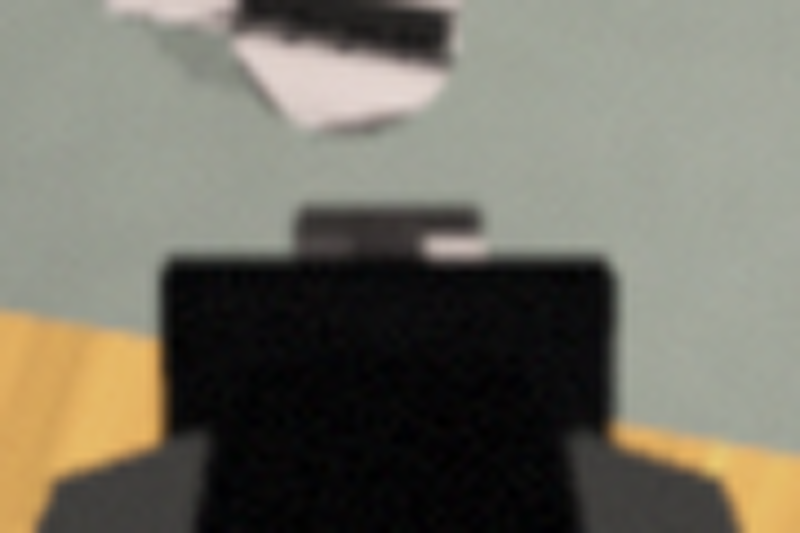

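play_rows([
  [0,0.05,0.01,-0.1,0.065,0.035],
  [0,0.11,0.02,-0.2,0.13,0.07],
  [0,0.17,0.03,-0.3,0.195,0.106],
  [0,0.23,0.04,-0.4,0.26,0.14],
  [0,0.29,0.05,-0.5,0.33,0.176],
  [0,0.35,0.06,-0.594,0.389,0.211],
  [0,0.4,0.07,-0.594,0.389,0.211],
  [0,0.4286,0.0755,-0.594,0.389,0.211],
  [0,0.4286,0.0755,-0.594,0.389,0.211],
  [0,0.4286,0.0755,-0.594,0.389,0.211],
  [0,0.4286,0.0755,-0.594,0.389,0.211],
])

```text
time_s: 19.32
position: [0.4507, 0.3468, 0.288]
ee_rot: [[-0.005, -0.816, 0.579], [0.002, 0.579, 0.816], [-1.0, 0.005, -0.001]]
ft_force: [-0.1, 0.6, -1.8]
opening: 0.248
```

Run:
```python
from h import *
b,W=shot("w14");crop(b,240,140,330,240,"w14c");a,_=load("w3");
rel([.4511,.3473,.1084],Rdown(54.7))
s=env.observe();print(proj(W,s["position"]+s["ee_rot"][:,0]*TIP))
```

```text
w14 t 19.325 pos [0.4507 0.3468 0.288 ] q [ 26.   -0.1  96.1   0.2  84.2 -28.6]
w14c scale 6.0
rel [0.1798, -0.0009, 0.0007] [-0.0011, -0.001, -0.0051] rows lin 2.9 rot 0.0
[281.60968831 212.57767725]
```

View pics/w14c.png

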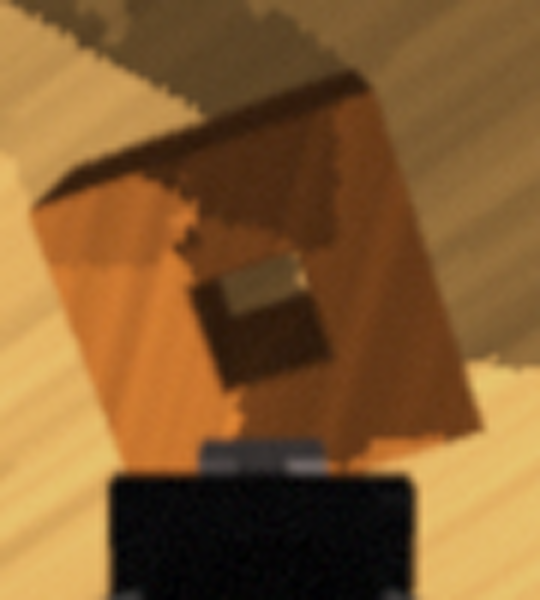

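play_rows([
  [0.04,-0.0005,0.0005,0,0,-0.004],
  [0.08,-0.0005,0.0005,0,0,-0.004],
  [0.095,-0.0005,0.0005,0,0,-0.004],
  [0.11,-0.0005,0.0005,0,0,-0.004],
  [0.125,-0.0005,0.0005,0,0,-0.004],
  [0.145,-0.0005,0.0005,0,0,-0.004],
  [0.165,-0.0005,0.0005,0,0,-0.004],
  [0.177,-0.0005,0.0005,0,0,-0.004],
  [0.179,-0.0005,0.0005,0,0,-0.004],
  [0.179,-0.0005,0.0005,0,0,-0.004],
])

```text
time_s: 20.62
position: [0.4506, 0.3484, 0.1095]
ee_rot: [[-0.001, -0.816, 0.577], [0.0, 0.577, 0.816], [-1.0, 0.001, -0.001]]
ft_force: [0.5, 0.2, -1.9]
opening: 0.251
```

play_rows([
  [0.0012,0,0,0,0,0],
  [0.0012,0,0,0,0,0],
])

```text
time_s: 20.88
position: [0.4506, 0.3484, 0.1084]
ee_rot: [[-0.001, -0.816, 0.578], [0.0, 0.578, 0.816], [-1.0, 0.001, -0.0]]
ft_force: [-0.4, 0.5, -2.0]
opening: 0.251
```

play_rows([
  [0,0,0,0,0,0],
  [0,0,0,0,0,0],
  [0,0,0,0,0,0],
  [0,0,0,0,0,0],
], gripper=0.2)

```text
time_s: 21.38
position: [0.4505, 0.3483, 0.1083]
ee_rot: [[-0.001, -0.816, 0.578], [0.0, 0.578, 0.816], [-1.0, 0.001, -0.001]]
ft_force: [-1.7, 1.0, -0.9]
opening: 0.594
```

play_rows([
  [-0.03,0,0,0,0,0],
  [-0.08,0,0,0,0,0],
  [-0.13,0,0,0,0,0],
  [-0.17,0,0,0,0,0],
  [-0.17,0,0,0,0,0],
])

```text
time_s: 22.0
position: [0.4524, 0.3492, 0.2824]
ee_rot: [[0.006, -0.816, 0.577], [0.003, 0.577, 0.816], [-1.0, -0.003, 0.006]]
ft_force: [0.8, -0.1, -1.1]
opening: 0.6
```

Run:
```python
from h import *
b,W=shot("w15");crop(b,225,120,345,270,"w15c")
rel(C0+.115*N_,Rcam(90))
```

```text
w15 t 22.0 pos [0.4524 0.3492 0.2824] q [ 26.3   0.1  96.5   0.   83.  -28.4]
w15c scale 4.0
rel [0.0689, -0.2805, -0.224] [0.7826, -0.4111, -0.1739] rows lin 5.8 rot 4.8
```

View pics/w15c.png

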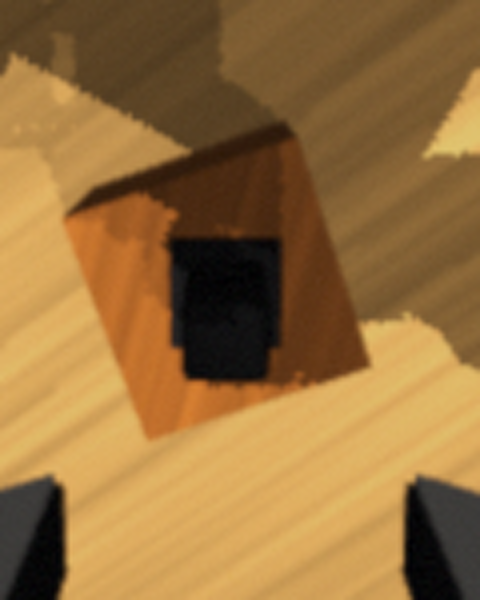

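play_rows([
  [0,-0.05,-0.04,0.16,-0.08,-0.035],
  [0,-0.1,-0.08,0.32,-0.16,-0.07],
  [0,-0.15,-0.12,0.48,-0.24,-0.1],
  [0,-0.2,-0.16,0.64,-0.33,-0.14],
  [0.01,-0.245,-0.2,0.783,-0.411,-0.174],
  [0.03,-0.2805,-0.224,0.783,-0.411,-0.174],
  [0.05,-0.2805,-0.224,0.783,-0.411,-0.174],
  [0.069,-0.2805,-0.224,0.783,-0.411,-0.174],
  [0.069,-0.2805,-0.224,0.783,-0.411,-0.174],
  [0.069,-0.2805,-0.224,0.783,-0.411,-0.174],
])

```text
time_s: 23.3
position: [0.55, 0.0036, 0.2086]
ee_rot: [[0.414, -0.159, 0.896], [0.066, 0.987, 0.144], [-0.908, -0.0, 0.419]]
ft_force: [0.7, -0.2, 0.4]
opening: 0.599
```

Run:
```python
from h import *
b,W=shot("w16");crop(b,150,120,420,320,"w16c")
rel(C0+.0152*N_,Rcam(90));print(proj(W,C0+.046*N_+.028*L_),proj(W,C0+.046*N_-.028*L_))
```

```text
w16 t 23.3 pos [0.55   0.0036 0.2086] q [-17.  -15.4 120.8  13.4  52.8 -32.2]
w16c scale 2.962962962962963
rel [0.0993, 0.0003, 0.0012] [0.0002, -0.0025, 0.001] rows lin 1.6 rot 0.0
[282.57507789 190.9950715 ] [282.64529138 250.77798405]
```

View pics/w16c.png

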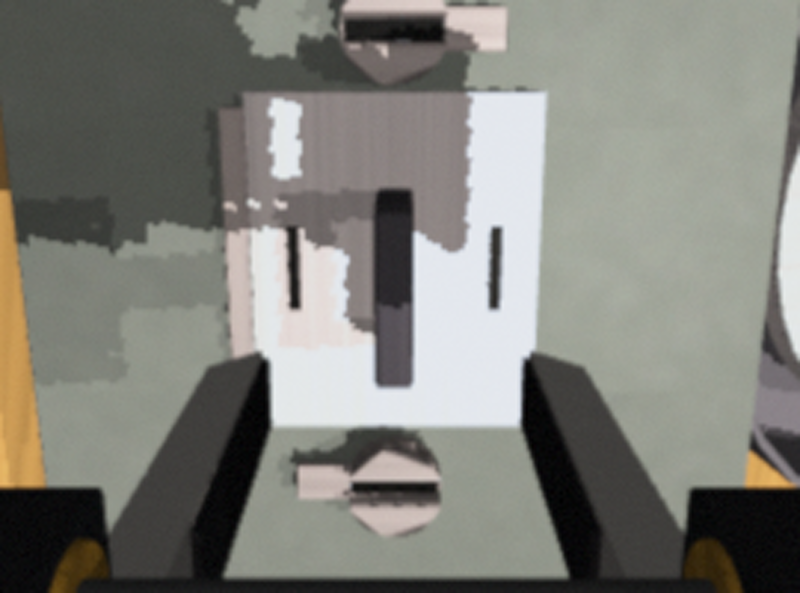

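play_rows([
  [0.03,0,0.001,0,0,0],
  [0.06,0,0.001,0,0,0],
  [0.08,0,0.001,0,0,0],
  [0.092,0,0.001,0,0,0],
  [0.099,0,0.001,0,0,0],
  [0.099,0,0.001,0,0,0],
])

```text
time_s: 24.1
position: [0.5923, 0.0101, 0.1199]
ee_rot: [[0.415, -0.158, 0.896], [0.066, 0.987, 0.144], [-0.907, -0.001, 0.42]]
ft_force: [0.5, -0.6, 0.4]
opening: 0.601
```

play_rows([
  [0,0,0,0,0,0],
  [0,0,0,0,0,0],
  [0,0,0,0,0,0],
  [0,0,0,0,0,0],
  [0,0,0,0,0,0],
  [0,0,0,0,0,0],
  [0,0,0,0,0,0],
], gripper=-1, grip_force=30)

```text
time_s: 24.98
position: [0.5917, 0.0101, 0.1194]
ee_rot: [[0.414, -0.159, 0.896], [0.066, 0.987, 0.144], [-0.908, -0.001, 0.419]]
ft_force: [-4.3, -1.1, 2.5]
opening: 0.123
```

play_rows([
  [0,0,0,0,0,0],
  [-0.006,0,0,0,0,0],
  [-0.015,0,0,0,0,0],
  [-0.04,0,0,0,0,0],
  [-0.07,0,0,0,0,0],
  [-0.1,0,0,0,0,0],
  [-0.12,0,0,0,0,0],
  [-0.12,0,0,0,0,0],
])

```text
time_s: 25.98
position: [0.5431, 0.0018, 0.2309]
ee_rot: [[0.419, -0.158, 0.894], [0.064, 0.987, 0.144], [-0.906, -0.003, 0.424]]
ft_force: [0.6, -0.4, -2.2]
opening: 0.125
```

Run:
```python
from h import *
print(env.observe()["opening"],env.observe()["ft_force"])
b,W=shot("w17")
f=np.load("fit0.npz");print(f["o"],np.degrees(f["o"][2]))
rel([.4745,-.3625,.16],Rdown(YAW))
rel([.4745,-.3625,.16],Rdown(14.9))
```

```text
0.12523674219767628 [ 0.57938219 -0.42293964 -2.19116019]
w17 t 25.975 pos [0.5431 0.0018 0.2309] q [-17.5 -18.  120.6  13.2  55.4 -32. ]
[ 0.47350154 -0.3633397   0.25930606] 14.857142988566947
rel [0.0107, -0.3491, -0.1426] [-0.0004, 0.4352, 0.0018] rows lin 6.0 rot 2.3
rel [0.0107, -0.3491, -0.1426] [-0.0993, 0.4347, 0.0237] rows lin 6.0 rot 2.4
```

View pics/w17.png

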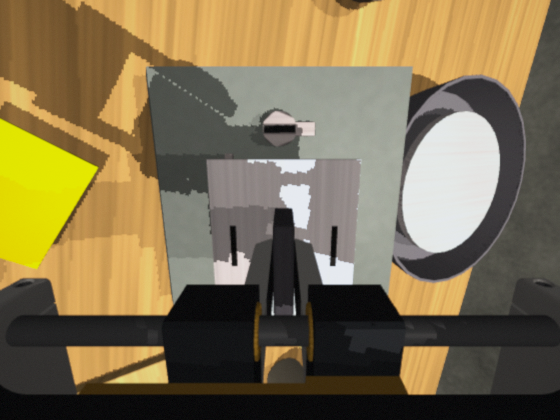

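Run:
```python
from h import *
T=env.camera_params("top");print(atz(T,(412,120),.1),atz(T,(403,137),0.0))
_,W=load("w4");print(atz(W,(556,100),.1),atz(W,(505,145),0.0))
```

```text
[ 0.703266   -0.32428644  0.1       ] [ 6.90791911e-01 -3.29829187e-01 -2.22044605e-16]
[ 0.70902455 -0.32016705  0.1       ] [ 0.69288079 -0.33232517  0.        ]
```

play_rows([
  [0,-0.03,-0.01,-0.02,0.08,0],
  [0,-0.08,-0.03,-0.04,0.16,0.01],
  [0,-0.13,-0.05,-0.06,0.24,0.01],
  [0,-0.18,-0.07,-0.08,0.32,0.02],
  [0,-0.23,-0.09,-0.099,0.39,0.024],
  [0,-0.28,-0.11,-0.099,0.435,0.024],
  [0.005,-0.32,-0.13,-0.099,0.435,0.024],
  [0.01,-0.345,-0.14,-0.099,0.435,0.024],
  [0.0107,-0.349,-0.1426,-0.099,0.435,0.024],
  [0.0107,-0.349,-0.1426,-0.099,0.435,0.024],
  [0.0107,-0.349,-0.1426,-0.099,0.435,0.024],
])

```text
time_s: 27.4
position: [0.4747, -0.3613, 0.1593]
ee_rot: [[-0.002, -0.258, 0.966], [0.001, 0.966, 0.258], [-1.0, 0.001, -0.002]]
ft_force: [0.7, 0.3, -2.5]
opening: 0.129
```

Run:
```python
from h import *
b,W=shot("w18");T=env.camera_params("top");t=env.snapshot("top");crop(t,340,130,500,290,"t18")
s=env.observe();print(s["opening"],s["ft_force"])
rel([.4745,-.3625,.0302],Rdown(14.9))
o=[.4745,-.3625];c,q=np.cos(.259),np.sin(.259)
for X,Y in((.11,.11),(.11,-.11),(-.11,.11)):print(proj(W,[o[0]+c*X-q*Y,o[1]+q*X+c*Y,.015]))
```

```text
w18 t 27.4 pos [ 0.4747 -0.3613  0.1593] q [-48.1   9.6  99.4  -0.   71.1 -63.1]
t18 scale 3.75
0.12289785761962595 [ 0.634152   -0.73404172 -1.18865466]
rel [0.1294, -0.001, -0.0004] [0.0013, -0.0014, -0.0007] rows lin 2.1 rot 0.0
[385.36579211 101.69380489]
[368.85403073 288.48187913]
[176.83570978 101.39781586]
```

View pics/w18.png

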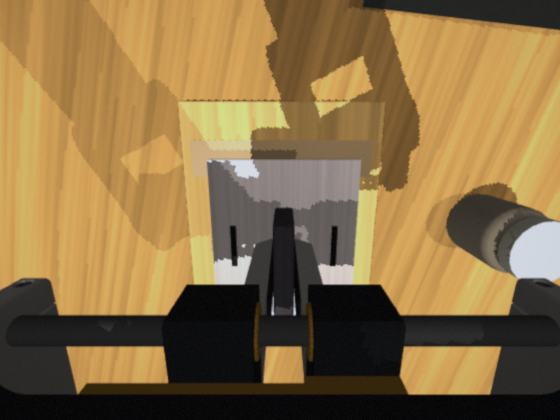

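View pics/t18.png

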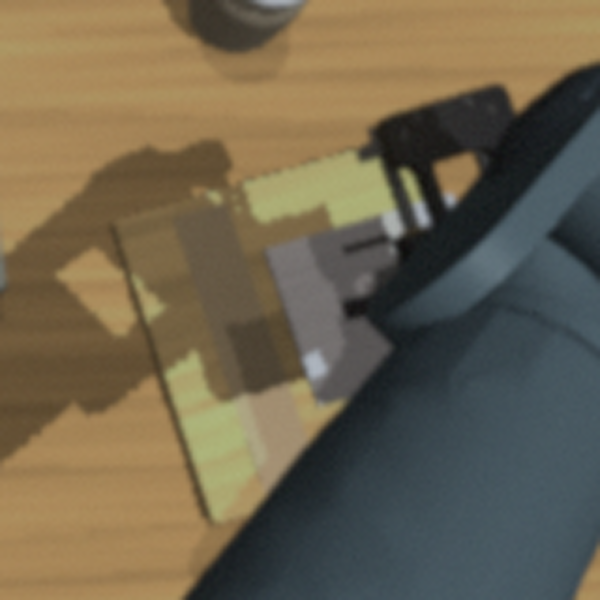

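play_rows([
  [0.04,-0.001,0,0,0,0],
  [0.08,-0.001,0,0,0,0],
  [0.11,-0.001,0,0,0,0],
  [0.12,-0.001,0,0,0,0],
  [0.125,-0.001,0,0,0,0],
  [0.1265,-0.001,0,0,0,0],
  [0.1275,-0.001,0,0,0,0],
  [0.1275,-0.001,0,0,0,0],
])

```text
time_s: 28.5
position: [0.4746, -0.3635, 0.0324]
ee_rot: [[-0.001, -0.257, 0.966], [-0.0, 0.966, 0.257], [-1.0, 0.0, -0.001]]
ft_force: [0.2, 0.2, -0.5]
opening: 0.122
```

play_rows([
  [0.0005,0,0,0,0,0],
  [0.001,0,0,0,0,0],
  [0.0015,0,0,0,0,0],
  [0.0015,0,0,0,0,0],
])

```text
time_s: 29.0
position: [0.4742, -0.3631, 0.0301]
ee_rot: [[-0.002, -0.257, 0.966], [0.001, 0.966, 0.257], [-1.0, 0.002, -0.002]]
ft_force: [-0.9, 0.6, -2.6]
opening: 0.123
```

play_rows([
  [0.0005,0,0,0,0,0],
  [0.001,0,0,0,0,0],
  [0.001,0,0,0,0,0],
])

```text
time_s: 29.38
position: [0.4743, -0.3632, 0.0293]
ee_rot: [[-0.002, -0.257, 0.966], [0.001, 0.966, 0.257], [-1.0, 0.001, -0.002]]
ft_force: [0.1, 0.7, -1.8]
opening: 0.125
```

Run:
```python
from h import *
s=env.observe();print(s["ft_force"],s["position"])
t=env.snapshot("scene");crop(t,100,270,280,410,"s19");b,W=shot("w19")
```

```text
[ 0.13095595  0.72681256 -1.7538483 ] [ 0.47429527 -0.36315712  0.02925867]
s19 scale 4.285714285714286
w19 t 29.425 pos [ 0.4743 -0.3632  0.0293] q [-4.830e+01  1.970e+01  1.025e+02 -1.000e-01  5.790e+01 -6.310e+01]
```

View pics/s19.png

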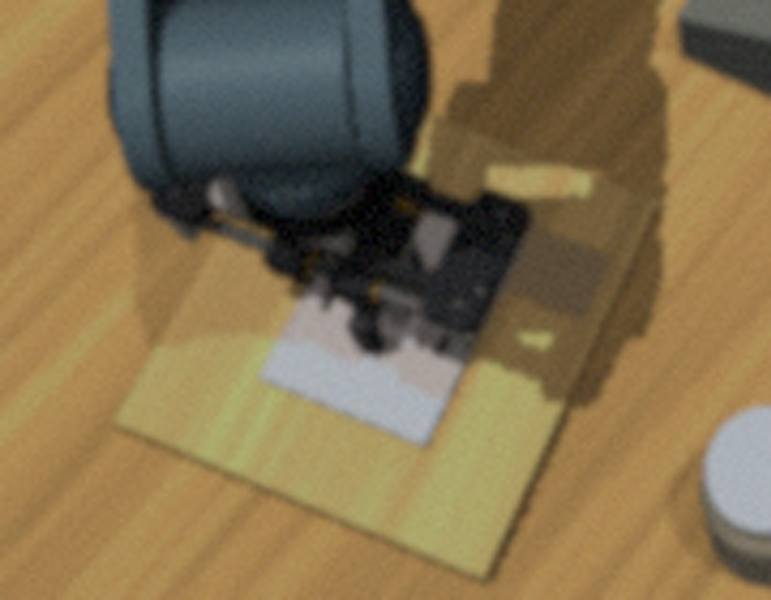

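View pics/w19.png

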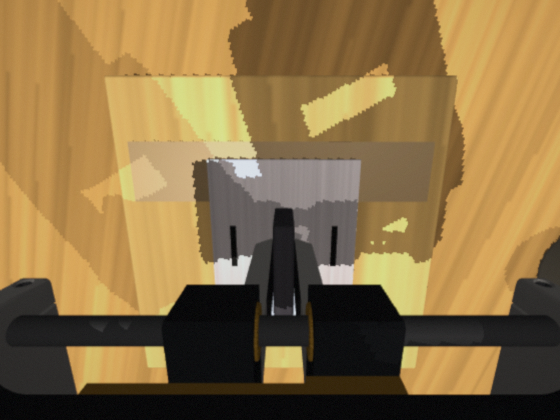

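Run:
```python
from h import *
_,W=load("w19");c,q=np.cos(.259),np.sin(.259)
for z in(.009,.012,.015):
    print(z,[proj(W,[.4745+c*X-q*Y,-.3625+q*X+c*Y,z]).round(1).tolist() for X,Y in((-.11,.11),(.11,.11))])
```

```text
0.009 [[108.8, 78.1], [453.0, 78.1]]
0.012 [[106.0, 77.2], [455.7, 77.2]]
0.015 [[103.1, 76.3], [458.5, 76.3]]
```

play_rows([
  [0.0005,0,0,0,0,0],
  [0.001,0,0,0,0,0],
  [0.0015,0,0,0,0,0],
  [0.0015,0,0,0,0,0],
])

```text
time_s: 29.98
position: [0.4743, -0.3632, 0.0291]
ee_rot: [[-0.003, -0.257, 0.966], [0.001, 0.966, 0.257], [-1.0, 0.002, -0.002]]
ft_force: [-4.1, 4.1, 8.9]
opening: 0.128
```

play_rows([
  [-0.0008,0,0,0,0,0],
  [-0.0008,0,0,0,0,0],
  [-0.0008,0,0,0,0,0],
  [-0.0008,0,0,0,0,0],
  [-0.0008,0,0,0,0,0],
], gripper=-0.1)

```text
time_s: 30.6
position: [0.4742, -0.3631, 0.0284]
ee_rot: [[-0.002, -0.257, 0.966], [0.001, 0.966, 0.257], [-1.0, 0.001, -0.002]]
ft_force: [0.4, -0.6, 0.0]
opening: 0.449
```

play_rows([
  [-0.01,0,0,0,0,0],
  [-0.03,0,0,0,0,0],
  [-0.06,0,0,0,0,0],
  [-0.1,0,0,0,0,0],
  [-0.15,0,0,0,0,0],
  [-0.19,0,0,0,0,0],
  [-0.2,-0.1,0,0,0,0],
  [-0.2,-0.14,0,0,0,0],
  [-0.2,-0.14,0,0,0,0],
  [-0.2,-0.14,0,0,0,0],
])

```text
time_s: 31.85
position: [0.5106, -0.4996, 0.2295]
ee_rot: [[-0.001, -0.256, 0.967], [-0.0, 0.967, 0.256], [-1.0, 0.0, -0.001]]
ft_force: [-0.7, 1.6, -1.2]
opening: 0.451
```

Run:
```python
from h import *
b,W=shot("w20");t=env.snapshot("top");cv2.imwrite("pics/t20.png",t);s=env.snapshot("scene");cv2.imwrite("pics/s20.png",s)
crop(t,120,90,490,280,"t20c");crop(s,250,100,410,320,"s20c")
```

```text
w20 t 31.85 pos [ 0.5106 -0.4996  0.2295] q [-53.4  21.6  77.4  -0.1  81.  -68.2]
t20c scale 2.1621621621621623
s20c scale 2.727272727272727
```

View pics/w20.png

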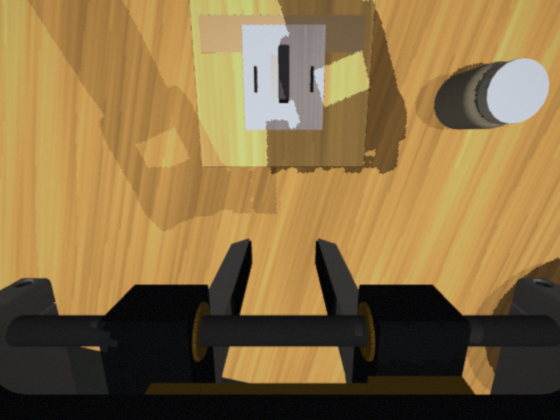

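View pics/t20c.png

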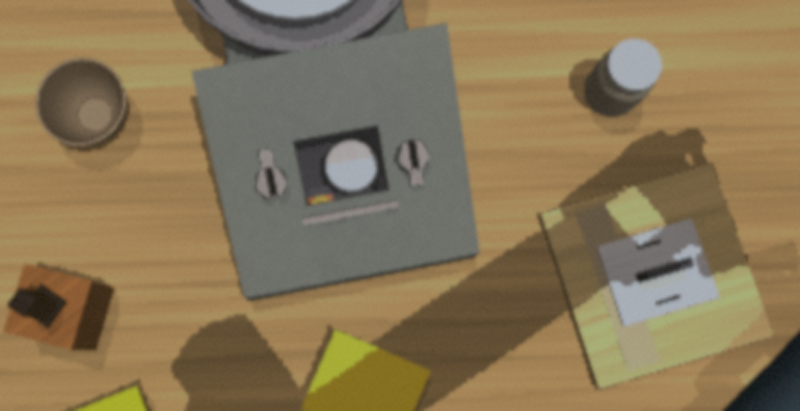

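View pics/s20.png

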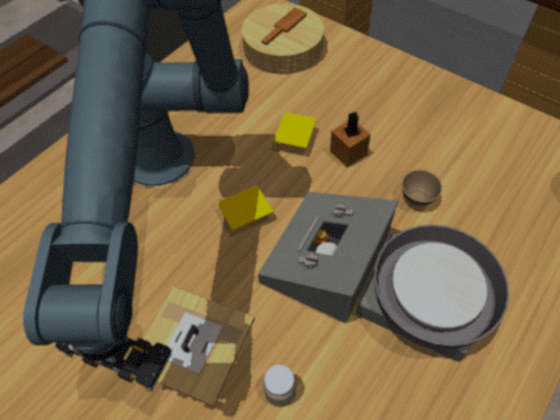

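Run:
```python
from h import *
print(env.finish_job())
```

```text
the job is handed in; nothing more can be done
None
```

The access panel is off the housing and lying flat, grip up, near the middle of the plywood board. The job is handed in at about 32 s of the 72 s allowed, and no verdict was reported.

- **Fasteners:** I took the screwdriver from the block and turned the left and then the right fastener anticlockwise. In the last pictures both tongues are at a right angle to where they started, clear of where the panel lay. I read them as about 88–90° open. The first turn of the left one stopped at about 74°, so I drove it further.
- **Screwdriver:** It is back upright in its hole. A close wrist picture just after I let go showed it seated as at the start, and the last scene picture agrees.
- **Panel:** I let go with it resting on the board, after about 9 N of contact against the 60 N limit. It looks within a few millimetres of the middle, and the gripper is clear of everything.
- **Bowl and jar:** They look unmoved.

**One disagreement:** while lowering the panel, contact came about 1 mm lower than I calculated. It also came only once the push built up, so I set it down by force rather than by the computed height.

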